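Hold the sign rail for screwing

TASK

The sign rail of the produce stand has to be screwed back on: pick it up from the table, set it down on the two steel brackets with its ends flush with the outer sides of the posts, then press it squarely against both posts with a steady push of about 12 newtons, coming in gently, so that a colleague can drive the screws through the posts from the far side. Finish while still holding it pressed there, do not let go, and leave the bowls, the tools and the other things on the table undisturbed.

Things in the scene. Friction and masses are not known exactly. Their poses are not given: they have to be found in the camera images.
- rail_center (a point): centre (half-way up) of the loose sign rail: a white-painted batten 260 mm long (its y), 30 mm thick (x), 34 mm high (z), 0.15 to 0.31 kg, upright on the table. Two black price tags (56 mm wide, 7 mm thick) rise 38 mm above its top, centred 90 mm either side of the middle; its middle 120 mm is clear for a grip from above across the 30 mm. Both sides are alike: it may go on either way round
- rail_seat (a point): where the batten's centre belongs on the fixed stand, 197 mm above the table: underside on the tops of the two brackets (180 mm up), far side against the near faces of the two posts, which lie 15 mm ahead. x: level, from the rail square to the posts, the direction to press; y: along the rail, to the left; z up. Stand and posts are rigid
- stand: two-tier dark-wood display stand, 260 mm wide (y), 283 mm deep (x), fixed to the table; origin at table height midway between the near faces of its posts, x pointing into the stand. Upper tier 110 mm above the table, lower tier 45 mm. Between the posts a finger has free room behind the rail: the bowls begin 44 mm behind the post faces and end below 195 mm
- post_left: the stand's left (+y) post, 28 x 28 mm, 225 mm tall; its centre is 116 mm and its outer side 130 mm left of the stand's middle. (Own origin: the stand's origin)
- post_right: the same post on the right (-y), 116 mm to the right. (Own origin: the stand's origin)
- bracket_left: steel angle bracket on the near face of the left post: a level leg 25 mm deep, 20 mm wide, 4 mm thick, top 180 mm above the table; the rail rests on it (bare wood on steel drags if it is pushed down hard). (Own origin: the stand's origin)
- bracket_right: the same bracket on the right post. (Own origin: the stand's origin)
- bowl_limes: blue enamel bowl of limes, 99 mm across, 54 mm tall (83 mm with the heap), loose on the left of the upper tier; origin under its foot
- bowl_tomatoes: the same blue bowl with tomatoes, on the right of the upper tier
- bowl_onions: the same blue bowl with red onions, on the left of the lower tier
- bowl_eggs: the same bowl in cream with eggs, on the right of the lower tier
- screwdriver: screwdriver with a green handle lying on the table, far left, for the colleague
- screw_tray: open steel tray of screws, 90 x 70 x 22 mm, on the table, far left
- soap: clear pump bottle, 72 mm across, 195 mm tall, on the table on the right
- tape: roll of brown packing tape lying flat, 104 mm across, 48 mm high, on the table on the right
- rail: the sign rail itself; origin in the middle of its underside, axes as for its centre

How it is judged:
By the outcome, as a careful person would: the job done as asked, in the order asked, and still so for the second after the job is handed in, while the arm keeps its last pose, push and grip.
It also fails if it takes over 53 s, if anything falls off the work surface, if the arm or the gripper's body presses on something with over 40 N, if the wrist force passes 120 N, or if a joint passes its speed limit or range.

ROBOT

A 6-joint arm with a two-finger parallel gripper is mounted at the origin on the work surface. World frame = base frame: x ahead of the robot, y to its left, z up, the work surface at z = 0. Lengths are in mm, angles in rad, forces in N, time in s.
With the tool pointing down it reaches from about 400 to 925 mm from the base axis. Payload 12.5 kg.
Tool frame: the origin (TCP) lies on the mounting face of the last link; the fingertips stand 190 mm ahead of it and the grasp point (between the pads) lies 171 mm ahead of it (env.grasp_offset is the distance from the TCP to the grasp point, in mm); z points along the fingers, y is the direction in which the jaws open and shut (so a half turn about z gives the same grasp; the last joint's range is limited). The gripper opens to 95 mm and grips with 3 to 60 N. Pads are 20 mm wide; open, the fingers measure 119 mm over their backs; the gripper's body (75 mm by 180 mm) begins 59 mm behind the grasp point.
Start: joints at [1.104, 0.491, 1.559, -0, 1.092, -0.106], TCP at [220.616, 584.768, 404.761] pointing down, gripper open.
Joint ranges: [-3.1, 3.1], [-0.84, 2.19], [0.05, 2.79], [-1.13, 4.28], [0.06, 2.93], [-2.69, 2.69]. Speed limits (rad/s): [2.22, 2.22, 2.79, 3.14, 3.14, 3.14].

INTERFACE

Orientations are given as [roll, pitch, yaw] about the fixed x, y, z axes, in that order (R = Rz(yaw) Ry(pitch) Rx(roll)).
In Python, from cell import env, viewer gives the robot as it stands.
- The arm moves only by the tool play_rows, never from a script. Its argument "increments" is a list of rows, each an object of numbers: "dx", "dy", "dz": the shift along the tool's x, y, z in mm; "rx", "ry", "rz": the turn, a rotation vector about the tool's x, y, z in units of 6 degrees (1.0 is 6 degrees). A call has 1 to 8 rows; each row is the pose to reach, as a shift and turn from the pose measured when the call began, along the tool's axes at that moment; what a row does not reach only later rows make up. A row lasts 1/12 s, in which the tool goes at most 41.7 mm and 7.16 degrees, less where a joint would pass 70% of its speed; a pose out of reach is approached as far as the arm can. A call with a gripper value outside its range is refused whole. "fingers" is the opening, from 0 (shut) to 1 (fully open), set as the call begins (left out, the last holds). The fingers move at their own pace and stop on an object; the grip force is fixed at half the most. Time passes only in rows, so rows that repeat a pose let the fingers close. It gives the time, the measured TCP pose, the force and the opening at its end, in the units of the state.
- env.state(): the state, without advancing time (a new reading comes with each control period).
- viewer.read_camera(name): name is "scene" or "side" or "wrist"; returns a dict with "image" (400x640x3 uint8, red, green, blue), "fx", "fy", "cx", "cy" (pixels), "k1" (the pictures are not rectified: a ray, as slopes to the right and down, at radius r is drawn at 1 + k1 r^2 times it, then the intrinsics apply), "rvec" (rotation vector, rad) and "tvec" (3), from world to camera coordinates, as OpenCV has them. Camera axes: x right, y down, z forward; pixel columns grow to the right and rows downward; lengths in mm; the calibration is good to about 2 mm. A picture is of the moment at which its call begins. There is no depth.
- env.job_done(): hands the job in, once; it reports no verdict.
The state is a dict: "t": time; "joints": joint angles; "qvel": joint speeds; "tau": joint torques, N m; "eef_pos": TCP position; "tcp_rot": TCP orientation; "ft_force": force on the tool from outside, world axes, zero at the start; "moment": the same for the moment, N m; "opening": opening from 0.0 (shut) to 1.0 (fully open).
Only numpy, scipy, OpenCV 4.12 (cv2) and the standard library are available. Lean on these libraries where they do the work, as an engineer would, in place of code of your own. Each camera call takes 0.05 s, during which the arm holds its last target.

## Working session

There is one attempt and no reset: what is moved stays moved. The work goes in short steps, Python scripts to look and compute and a tool call to move; the robot and the scene stay as the last step left them, time stands still between calls to the robot, and variables do not carry over. Pictures are saved under pics/ and viewed, and the job is handed in when it is done.

Besides the shell and the picture viewer there is one more tool, called after "Call:" as name([rows], argument=value, ...), one row to a line, values as JSON. play_rows: Moves the arm, as the interface text tells. Its arguments: {"type":"object","properties":{"increments":{"type":"array","items":{"type":"object","properties":{"dx":{"type":"number"},"dy":{"type":"number"},"dz":{"type":"number"},"rx":{"type":"number"},"ry":{"type":"number"},"rz":{"type":"number"}}}},"fingers":{"type":"number"}},"required":["increments"]}

```bash
ls; mkdir -p pics
python3 - <<'E'
from cell import env, viewer
import cv2
print(env.state())
for n in ("scene","side","wrist"):
    c=viewer.read_camera(n)
    print(n,{k:v for k,v in c.items() if k!="image"})
    cv2.imwrite(f"pics/{n}0.png",cv2.cvtColor(c["image"],cv2.COLOR_RGB2BGR))
E
```

```text
pics
{'t': 0.0, 'joints': array([ 1.10441348e+00,  4.91539544e-01,  1.55947509e+00, -3.89731525e-06,
        1.09167258e+00, -1.05607251e-01]), 'qvel': array([-0.00026332,  0.00011801,  0.00050848,  0.00127429,  0.00021358,
        0.00185837]), 'tau': array([ 2.10161379e-03, -6.12657881e+01, -2.58184183e+01,  6.92919712e-02,
        4.81919374e-02, -9.63474668e-05]), 'eef_pos': array([220.58887709, 584.73241734, 404.16523297]), 'tcp_rot': array([-3.14050382e+00, -1.11941926e-04,  2.78081880e+00]), 'ft_force': array([ 0.04925221, -0.41148907,  0.36342187]), 'moment': array([-0.01948542,  0.06936477,  0.00372852]), 'opening': 1.0032940637152934}
scene {'fx': 510.6430263004738, 'fy': 510.6430263004738, 'cx': 319.0910896882361, 'cy': 198.9464677911585, 'k1': -0.16260899781956994, 'rvec': array([ 2.54382074, -0.55721388,  0.15236715]), 'tvec': array([-602.70940579,  240.51740963, 1376.59351929])}
side {'fx': 414.0028837604462, 'fy': 414.0028837604462, 'cx': 324.4961723941753, 'cy': 196.36180454047556, 'k1': -0.08471731120712858, 'rvec': array([ 2.12040207, -1.46896016,  0.50862051]), 'tvec': array([-284.29719233,  512.17590991, 1087.02681271])}
wrist {'fx': 290.23594621946773, 'fy': 290.23594621946773, 'cx': 322.96593499296233, 'cy': 202.16282828932543, 'k1': -0.007877404175839688, 'rvec': array([-2.40019354, -1.65997815, -0.21509588]), 'tvec': array([-623.51183237,  -28.71648619,  391.49755124])}
```

View pics/scene0.png

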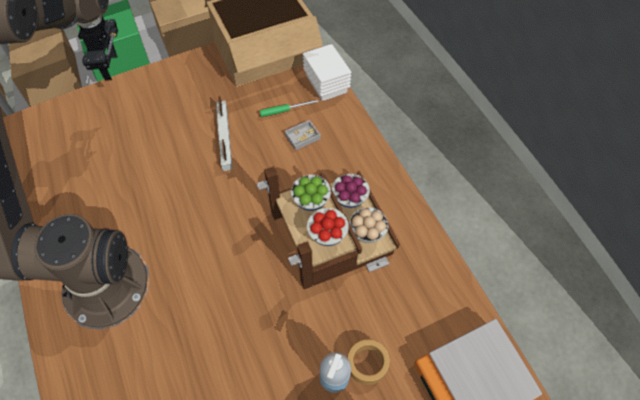

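View pics/side0.png

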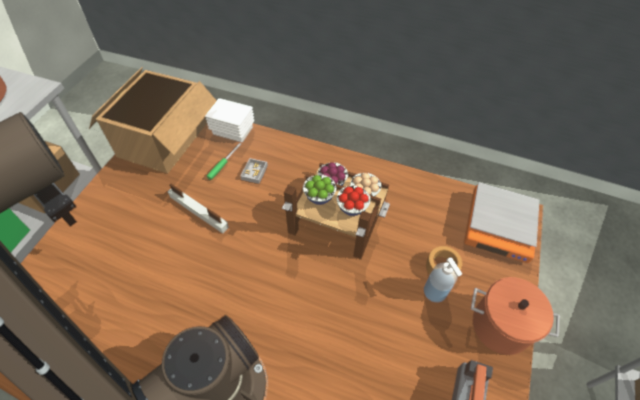

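View pics/wrist0.png

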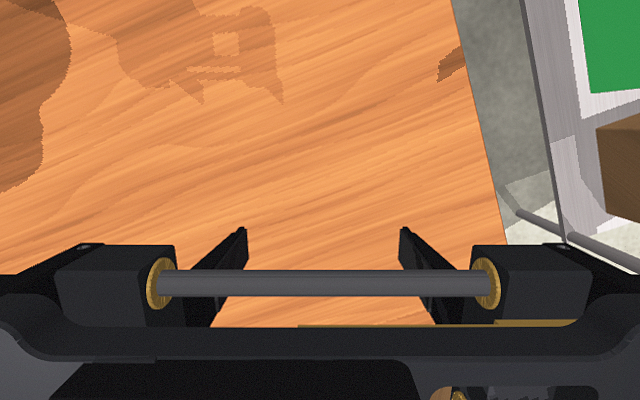

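The scene view shows the rail at about (224,135), the posts at (272,190) and (307,265), and the brackets at (264,184) and (295,261). The side view shows the rail at (198,208) and the posts at (292,208) and (365,235). I'll enlarge these.

```bash
cat > h.py <<'E'
import numpy as np, cv2
from scipy.optimize import least_squares
def cam(viewer,n,name=None):
    c=viewer.read_camera(n)
    if name: cv2.imwrite(f"pics/{name}.png",cv2.cvtColor(c["image"],cv2.COLOR_RGB2BGR))
    return c
def par(c): return np.array([[c["fx"],0,c["cx"]],[0,c["fy"],c["cy"]],[0,0,1.]]),np.array([c["k1"],0,0,0.])
def proj(c,P):
    K,d=par(c); return cv2.projectPoints(np.asarray(P,float).reshape(-1,1,3),c["rvec"],c["tvec"],K,d)[0].reshape(-1,2)
def atz(c,uv,z):
    K,d=par(c); uv=np.asarray(uv,float).reshape(-1,1,2); s=cv2.undistortPoints(uv,K,d).reshape(-1,2)
    R=cv2.Rodrigues(c["rvec"])[0]; C=-R.T@c["tvec"]; D=np.c_[s,np.ones(len(s))]@R
    return C+D*((z-C[2])/D[:,2])[:,None]
def crop(img,x0,y0,w,h,k,name):
    a=cv2.resize(img[y0:y0+h,x0:x0+w],None,fx=k,fy=k,interpolation=cv2.INTER_CUBIC)
    for i in range(0,w,10): cv2.putText(a,str(x0+i),(i*k,8),0,.3,(0,255,255),1); cv2.line(a,(i*k,10),(i*k,14),(0,255,255),1)
    for i in range(0,h,10): cv2.putText(a,str(y0+i),(0,i*k+3),0,.3,(0,255,255),1); cv2.line(a,(20,i*k),(24,i*k),(0,255,255),1)
    cv2.imwrite(f"pics/{name}.png",a)
E
python3 - <<'E'
from h import *
s=cv2.imread("pics/scene0.png"); d=cv2.imread("pics/side0.png")
crop(s,195,85,60,100,6,"s_rail"); crop(s,245,155,90,140,4,"s_stand")
crop(d,155,175,90,65,8,"d_rail"); crop(d,270,160,130,100,6,"d_stand")
E
```

```text
(no output)
```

View pics/s_rail.png

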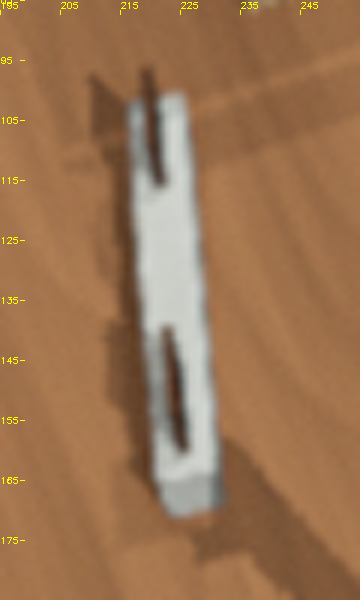

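View pics/s_stand.png

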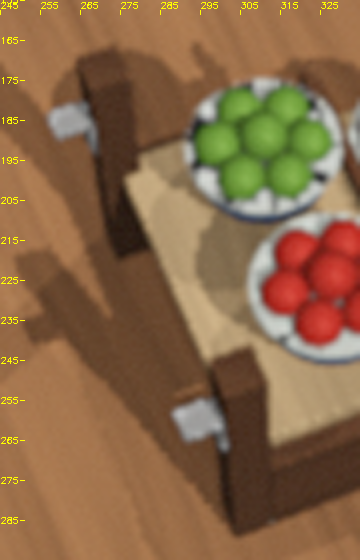

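View pics/d_rail.png

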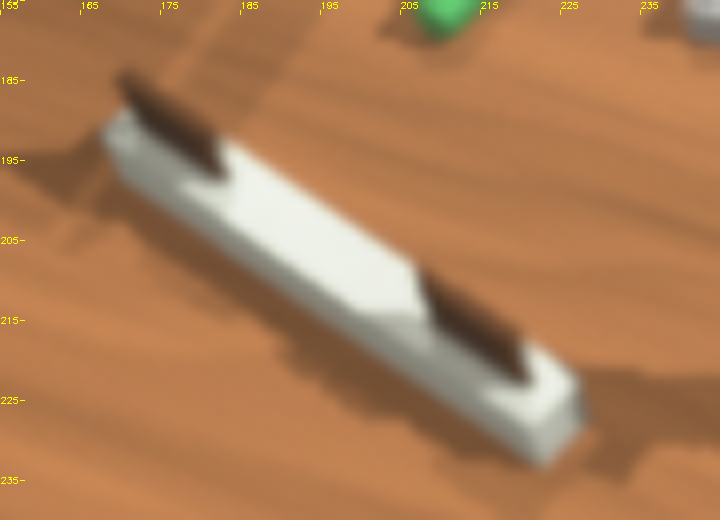

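View pics/d_stand.png

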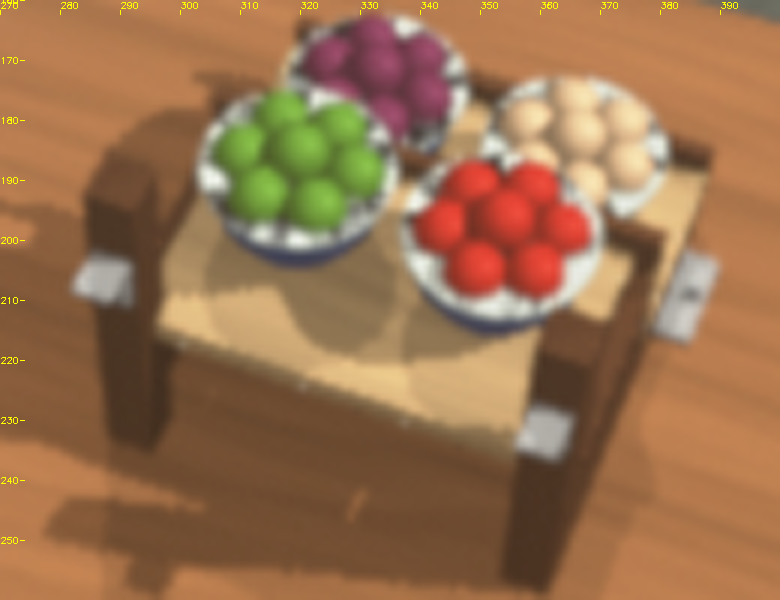

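```bash
cat > fit.py <<'E'
from h import *
import json
from cell import viewer
cs={n:viewer.read_camera(n) for n in("scene","side")}
def fit(obs,x0,name):
    # obs: list (cam, local xyz, uv)
    def place(p): 
        c,s=np.cos(p[2]),np.sin(p[2]); R=np.array([[c,-s,0],[s,c,0],[0,0,1]])
        return lambda P:(R@np.asarray(P,float).T).T+[p[0],p[1],0]
    def res(p):
        T=place(p); return np.concatenate([proj(cs[c],T(P))[0]-uv for c,P,uv in obs])
    r=least_squares(res,x0,x_scale=[10,10,.1],loss='soft_l1')
    print(name,r.x.round(3)); e=res(r.x).reshape(-1,2)
    for o,q in zip(obs,e): print("  ",o[0],o[1],o[2],q.round(1))
    for cc in cs:
        o2=[o for o in obs if o[0]==cc]
        f=lambda p:np.concatenate([proj(cs[c],place(p)(P))[0]-uv for c,P,uv in o2])
        print("   only",cc,least_squares(f,r.x,x_scale=[10,10,.1],loss='soft_l1').x.round(3))
    return r.x
E
python3 - <<'E'
from fit import *
S,D=cs["scene"],cs["side"]
print(atz(S,[(216.2,102.2),(225.8,100.5),(231.3,163.7),(221.2,165)],34).round(0))
print(atz(D,[(168.1,191),(170.3,188.5),(227.3,222.3),(223.1,228.8)],34).round(0))
print(atz(S,[(265,170.5),(274.5,167.5),(298,244.5),(307.5,241.8),(311.3,248.8),(301.3,252)],225).round(0))
print(atz(D,[(285,192.5),(287.8,185.8),(295.8,187.5),(293.3,194.2),(360,217.5),(362,211.7),(372,213.7),(370,220.8)],225).round(0))
print(atz(S,[(257,185),(260,189.5),(288,258),(291.5,265)],180).round(0))
print(atz(D,[(282,208),(290.8,210.5),(363.3,236.7),(355.8,235)],180).round(0))
E
```

```text
[[502. 470.  34.]
 [534. 463.  34.]
 [466. 211.  34.]
 [436. 219.  34.]]
[[503. 468.  34.]
 [515. 467.  34.]
 [462. 210.  34.]
 [434. 211.  34.]]
[[ 518.   14.  225.]
 [ 544.   13.  225.]
 [ 511. -214.  225.]
 [ 534. -217.  225.]
 [ 535. -237.  225.]
 [ 511. -235.  225.]]
[[ 515.   13.  225.]
 [ 540.   15.  225.]
 [ 543.   -9.  225.]
 [ 518.  -12.  225.]
 [ 509. -217.  225.]
 [ 530. -216.  225.]
 [ 533. -244.  225.]
 [ 508. -246.  225.]]
[[ 490.   11.  180.]
 [ 492.   -6.  180.]
 [ 482. -216.  180.]
 [ 483. -236.  180.]]
[[ 489.   15.  180.]
 [ 490.  -13.  180.]
 [ 480. -240.  180.]
 [ 478. -218.  180.]]
```

Run:
```python
from fit import *
s,d="scene","side"
rail=[(s,(-15,130,34),(216.2,102.2)),(s,(15,130,34),(225.8,100.5)),(s,(15,-130,34),(231.3,163.7)),(s,(-15,-130,34),(221.2,165)),(s,(-15,-130,0),(223.7,171.2)),(s,(15,-130,0),(232.3,168.3)),
(d,(-15,130,34),(168.1,191)),(d,(15,-130,34),(227.3,222.3)),(d,(-15,-130,34),(223.1,228.8)),(d,(-15,-130,0),(222.9,233.5)),(d,(15,-130,0),(228.1,227.5))]
r=fit(rail,[485,340,-.25],"rail")
st=[(s,(0,130,225),(265,170.5)),(s,(28,130,225),(274.5,167.5)),(s,(0,-102,225),(298,244.5)),(s,(28,-102,225),(307.5,241.8)),(s,(28,-130,225),(311.3,248.8)),(s,(0,-130,225),(301.3,252)),
(d,(0,130,225),(285,192.5)),(d,(28,130,225),(287.8,185.8)),(d,(28,102,225),(295.8,187.5)),(d,(0,102,225),(293.3,194.2)),(d,(0,-102,225),(360,217.5)),(d,(28,-102,225),(362,211.7)),(d,(28,-130,225),(372,213.7)),(d,(0,-130,225),(370,220.8)),
(s,(0,-130,0),(304.5,288.8)),(d,(0,-102,0),(353.8,256.3)),(d,(0,-130,0),(361.3,258.7)),(d,(0,130,0),(288.3,233.3)),(d,(0,102,0),(295.8,235))]
t=fit(st,[513,-115,-.03],"stand")
np.savez("poses.npz",rail=r,stand=t)
# overlay
def P(p,pts):
    c,q=np.cos(p[2]),np.sin(p[2]); return (np.array([[c,-q,0],[q,c,0],[0,0,1]])@np.array(pts,float).T).T+[p[0],p[1],0]
```

```text
rail [ 4.83997e+02  3.40477e+02 -2.65000e-01]
   scene (-15, 130, 34) (216.2, 102.2) [ 0.3 -0.1]
   scene (15, 130, 34) (225.8, 100.5) [-0.4  0.4]
   scene (15, -130, 34) (231.3, 163.7) [-0.4  0. ]
   scene (-15, -130, 34) (221.2, 165) [-0.1  0.1]
   scene (-15, -130, 0) (223.7, 171.2) [-0.8  0.2]
   scene (15, -130, 0) (232.3, 168.3) [0.2 1.7]
   side (-15, 130, 34) (168.1, 191) [-0.4 -0.3]
   side (15, -130, 34) (227.3, 222.3) [ 0.2 -0.7]
   side (-15, -130, 34) (223.1, 228.8) [-1.9 -1. ]
   side (-15, -130, 0) (222.9, 233.5) [ 0.1 -0.3]
   side (15, -130, 0) (228.1, 227.5) [ 1.1 -0.4]
   only scene [ 4.84805e+02  3.41435e+02 -2.61000e-01]
   only side [ 4.82559e+02  3.39201e+02 -2.69000e-01]
stand [ 5.11895e+02 -1.13002e+02 -3.30000e-02]
   scene (0, 130, 225) (265, 170.5) [-1.1 -0.5]
   scene (28, 130, 225) (274.5, 167.5) [-0.4 -1.1]
   scene (0, -102, 225) (298, 244.5) [-0.9  0.9]
   scene (28, -102, 225) (307.5, 241.8) [ 0.7 -0.6]
   scene (28, -130, 225) (311.3, 248.8) [1.4 2.4]
   scene (0, -130, 225) (301.3, 252) [0.2 3.4]
   side (0, 130, 225) (285, 192.5) [-1.  -0.8]
   side (28, 130, 225) (287.8, 185.8) [ 0.3 -1.1]
   side (28, 102, 225) (295.8, 187.5) [1.  0.2]
   side (0, 102, 225) (293.3, 194.2) [-0.5  0.5]
   side (0, -102, 225) (360, 217.5) [-0.6 -0. ]
   side (28, -102, 225) (362, 211.7) [ 0.6 -1.8]
   side (28, -130, 225) (372, 213.7) [ 0.  -0.7]
   side (0, -130, 225) (370, 220.8) [-1.1 -0.1]
   scene (0, -130, 0) (304.5, 288.8) [-0.2  1.8]
   side (0, -102, 0) (353.8, 256.3) [-0.4 -0. ]
   side (0, -130, 0) (361.3, 258.7) [0.2 0.5]
   side (0, 130, 0) (288.3, 233.3) [-0.2 -0.8]
   side (0, 102, 0) (295.8, 235) [-0.1  0.3]
   only scene [ 5.13343e+02 -1.10513e+02 -3.70000e-02]
   only side [ 5.11142e+02 -1.13830e+02 -3.00000e-02]
```

```bash
cat > plan.py <<'E'
import sys,numpy as np
from cell import env
from scipy.spatial.transform import Rotation as Ro
def plan(pos,yaw):
    s=env.state(); R0=Ro.from_euler("xyz",s["tcp_rot"]); Rt=Ro.from_euler("xyz",[np.pi,0,yaw])
    d=R0.inv().apply(np.array(pos)-s["eef_pos"]); w=np.degrees((R0.inv()*Rt).as_rotvec())/6
    print("t",round(s["t"],2),"pos",s["eef_pos"].round(1),"rot",s["tcp_rot"].round(4),"F",s["ft_force"].round(2),"M",s["moment"].round(2),"op",round(s["opening"],3))
    print("dxyz",d.round(2),"rxyz",w.round(3),"rows>=",round(max(np.linalg.norm(d)/41.7,np.linalg.norm(w)*6/7.16),1))
if __name__=="__main__": 
    a=list(map(float,sys.argv[1:])); plan(a[:3],a[3])
E
python3 plan.py 484 340 400 1.306
```

```text
t 0.35 pos [220.6 584.8 404.6] rot [-3.1414 -0.      2.7808] F [ 0.21 -0.42 -0.95] M [-0.01  0.01  0.03] op 0.998
dxyz [-332.82 -136.03    4.64] rxyz [-2.0000e-03  1.0000e-03  1.4083e+01] rows>= 11.8
```

Call:
play_rows([
  {"dx": -24,"dy": -10,"rz": 1},
  {"dx": -48,"dy": -20,"rz": 2},
  {"dx": -72,"dy": -29,"rz": 3},
  {"dx": -96,"dy": -39,"rz": 4},
  {"dx": -120,"dy": -49,"rz": 5},
  {"dx": -144,"dy": -59,"rz": 6},
  {"dx": -168,"dy": -68,"rz": 7},
  {"dx": -192,"dy": -78,"rz": 8},
], fingers=1)

```text
invalid input
```

```bash
python3 plan.py 484 340 400 1.306
```

```text
t 0.35 pos [220.6 584.8 404.6] rot [-3.1414 -0.      2.7808] F [ 0.21 -0.42 -0.95] M [-0.01  0.01  0.03] op 0.998
dxyz [-332.82 -136.03    4.64] rxyz [-2.0000e-03  1.0000e-03  1.4083e+01] rows>= 11.8
```

Call:
play_rows([
  {"dx": -24,"dy": -10,"dz": 0,"rx": 0,"ry": 0,"rz": 1},
  {"dx": -48,"dy": -20,"dz": 0,"rx": 0,"ry": 0,"rz": 2},
  {"dx": -72,"dy": -29,"dz": 0,"rx": 0,"ry": 0,"rz": 3},
  {"dx": -96,"dy": -39,"dz": 0,"rx": 0,"ry": 0,"rz": 4},
  {"dx": -120,"dy": -49,"dz": 0,"rx": 0,"ry": 0,"rz": 5},
  {"dx": -144,"dy": -59,"dz": 0,"rx": 0,"ry": 0,"rz": 6},
  {"dx": -168,"dy": -68,"dz": 0,"rx": 0,"ry": 0,"rz": 7},
  {"dx": -192,"dy": -78,"dz": 0,"rx": 0,"ry": 0,"rz": 8},
])

```text
t: 1.02
eef_pos: [373.5, 443.1, 404.7]
tcp_rot: [-3.142, 0.0, 1.938]
ft_force: [0.6, 0.7, 1.1]
opening: 1.001
```

```bash
python3 plan.py 484 340 400 1.306
```

```text
t 1.02 pos [373.5 443.1 404.7] rot [-3.1416e+00  1.0000e-04  1.9379e+00] F [0.6  0.68 1.07] M [-0.01  0.03 -0.04] op 1.001
dxyz [-135.87   66.09    4.7 ] rxyz [0.    0.    6.034] rows>= 5.1
```

Call:
play_rows([
  {"dx": -23,"dy": 11,"dz": 1,"rx": 0,"ry": 0,"rz": 1},
  {"dx": -46,"dy": 22,"dz": 1,"rx": 0,"ry": 0,"rz": 2},
  {"dx": -69,"dy": 33,"dz": 2,"rx": 0,"ry": 0,"rz": 3},
  {"dx": -92,"dy": 44,"dz": 3,"rx": 0,"ry": 0,"rz": 4},
  {"dx": -115,"dy": 55,"dz": 4,"rx": 0,"ry": 0,"rz": 5},
  {"dx": -136,"dy": 66,"dz": 5,"rx": 0,"ry": 0,"rz": 6.03},
  {"dx": -136,"dy": 66,"dz": 5,"rx": 0,"ry": 0,"rz": 6.03},
])

```text
t: 1.6
eef_pos: [486.4, 337.5, 399.4]
tcp_rot: [3.141, 0.0, 1.297]
ft_force: [0.2, -0.2, -0.4]
opening: 0.998
```

```bash
python3 - <<'E'
from h import *
from cell import viewer
c=cam(viewer,"wrist","w1"); 
import pickle; pickle.dump(c,open("w1.pkl","wb"))
E
python3 plan.py 484 340 300 1.306
```

```text
t 1.65 pos [485.2 338.6 399.5] rot [-3.1416e+00  2.0000e-04  1.3034e+00] F [-0.22  0.2  -0.41] M [-0.13  0.07 -0.02] op 0.997
dxyz [ 1.05 -1.48 99.48] rxyz [-0.     0.002 -0.025] rows>= 2.4
```

View pics/w1.png

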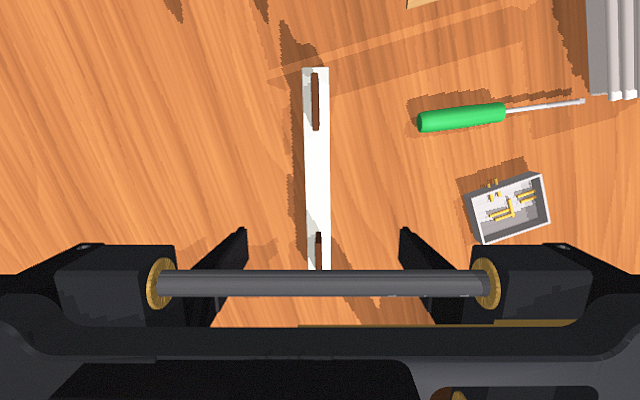

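Run:
```python
from h import *
crop(cv2.imread("pics/w1.png"),285,55,60,100,6,"w1a"); crop(cv2.imread("pics/w1.png"),285,180,60,100,6,"w1b")
```

```text
(no output)
```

View pics/w1a.png

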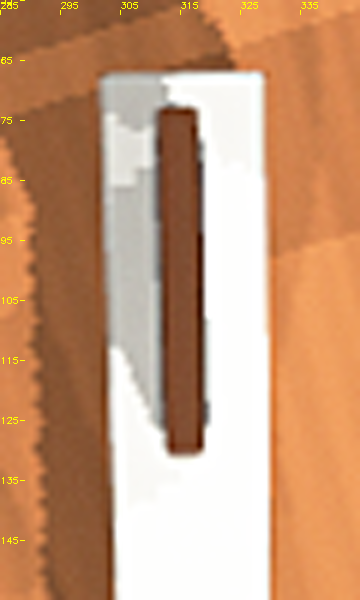

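View pics/w1b.png

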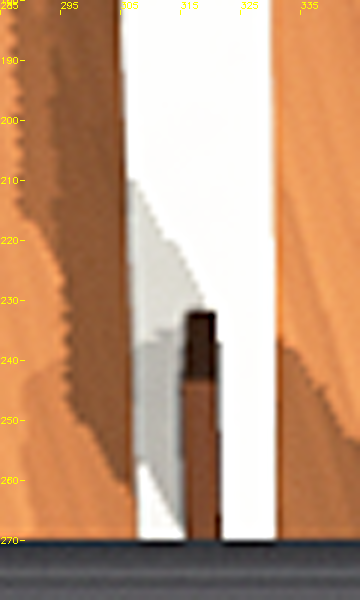

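Run:
```python
from h import *
import pickle; c=pickle.load(open("w1.pkl","rb"))
R=cv2.Rodrigues(c["rvec"])[0]; print("cam",-R.T@c["tvec"],R[2])
w=atz(c,[(301.7,67.2),(328.8,67.2),(303.7,145),(305.2,200),(307,260),(329.7,95),(330.8,220),(331.2,260)],34); print(w.round(1))
L=w[[0,2,3,4]];Rr=w[[1,5,6,7]]
for q in(L,Rr):
    p=np.polyfit(q[:,1],q[:,0],1); print("yaw",-np.arctan(p[0]))
e=(w[0]+w[1])/2; yaw=-.263
for yaw in(-.255,-.265): print((e+130*np.array([np.sin(yaw),-np.cos(yaw),0])).round(1))
```

```text
cam [505.14025253 406.87829017 379.5825561 ] [-0.06947201 -0.24965628 -0.96583921]
[[499.2 471.5  34. ]
 [527.9 463.5  34. ]
 [477.3 390.4  34. ]
 [460.  326.1  34. ]
 [439.2 248.1  34. ]
 [521.2 435.5  34. ]
 [483.5 292.6  34. ]
 [469.5 239.5  34. ]]
yaw -0.2625319467939443
yaw -0.2559025795245297
[480.8 341.7  34. ]
[479.5 342.1  34. ]
```

```bash
python3 plan.py 482 341 193 1.309
```

```text
t 1.65 pos [485.2 338.6 399.5] rot [-3.1416e+00  2.0000e-04  1.3034e+00] F [-0.22  0.2  -0.41] M [-0.13  0.07 -0.02] op 0.997
dxyz [  1.51  -3.68 206.48] rxyz [-0.     0.002 -0.053] rows>= 5.0
```

Call:
play_rows([
  {"dx": 0.5,"dy": -1,"dz": 25,"rx": 0,"ry": 0,"rz": -0.02},
  {"dx": 1,"dy": -2,"dz": 60,"rx": 0,"ry": 0,"rz": -0.05},
  {"dx": 1.5,"dy": -3.7,"dz": 95,"rx": 0,"ry": 0,"rz": -0.05},
  {"dx": 1.5,"dy": -3.7,"dz": 125,"rx": 0,"ry": 0,"rz": -0.05},
  {"dx": 1.5,"dy": -3.7,"dz": 145,"rx": 0,"ry": 0,"rz": -0.05},
  {"dx": 1.5,"dy": -3.7,"dz": 160,"rx": 0,"ry": 0,"rz": -0.05},
  {"dx": 1.5,"dy": -3.7,"dz": 170,"rx": 0,"ry": 0,"rz": -0.05},
  {"dx": 1.5,"dy": -3.7,"dz": 170,"rx": 0,"ry": 0,"rz": -0.05},
])

```text
t: 2.32
eef_pos: [481.2, 341.4, 227.8]
tcp_rot: [-3.139, 0.002, 1.311]
ft_force: [0.2, 0.0, -0.3]
opening: 1.001
```

```bash
python3 - <<'E'
from h import *
from cell import viewer
c=cam(viewer,"wrist","w2"); c=cam(viewer,"side","d2"); 
crop(cv2.imread("pics/d2.png"),140,140,120,100,6,"d2c")
E
python3 plan.py 482 341 193 1.309
```

```text
t 2.42 pos [481.8 341.5 229.9] rot [ 3.1415 -0.      1.3099] F [-0.02  0.4   1.01] M [-0.09  0.07 -0.03] op 1.001
dxyz [-0.41  0.27 36.93] rxyz [ 0.001 -0.     0.008] rows>= 0.9
```

View pics/w2.png

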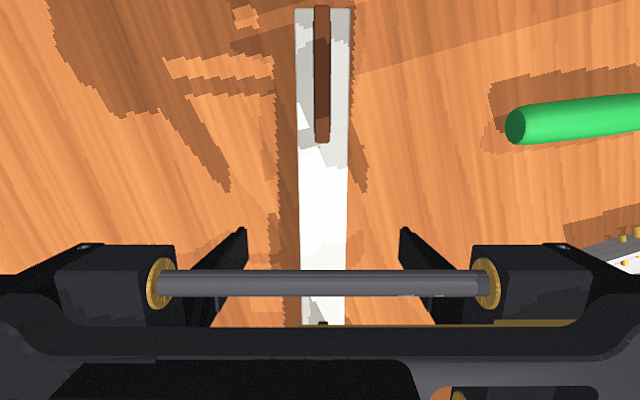

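View pics/d2c.png

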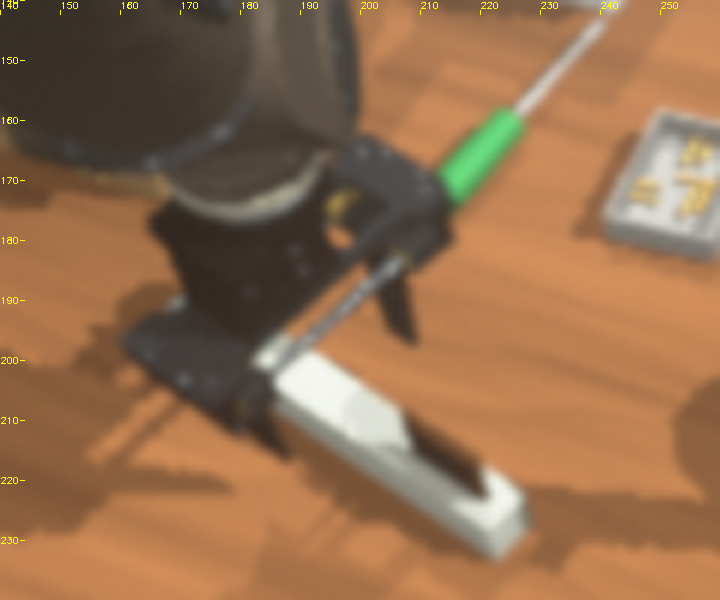

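The rail, at about (322,150) in the wrist view, lies straight between the fingers at (247,230) and (400,230). Descending.

Call:
play_rows([
  {"dx": -0.4,"dy": 0,"dz": 12,"rx": 0,"ry": 0,"rz": 0},
  {"dx": -0.4,"dy": 0,"dz": 22,"rx": 0,"ry": 0,"rz": 0},
  {"dx": -0.4,"dy": 0,"dz": 30,"rx": 0,"ry": 0,"rz": 0},
  {"dx": -0.4,"dy": 0,"dz": 34,"rx": 0,"ry": 0,"rz": 0},
  {"dx": -0.4,"dy": 0,"dz": 36.5,"rx": 0,"ry": 0,"rz": 0},
  {"dx": -0.4,"dy": 0,"dz": 36.5,"rx": 0,"ry": 0,"rz": 0},
  {"dx": -0.4,"dy": 0,"dz": 36.5,"rx": 0,"ry": 0,"rz": 0},
])

```text
t: 3.0
eef_pos: [481.8, 341.1, 193.4]
tcp_rot: [3.142, 0.0, 1.31]
ft_force: [0.1, 0.1, 0.6]
opening: 0.999
```

```bash
python3 plan.py 482 341 193 1.309
```

```text
t 3.0 pos [481.8 341.1 193.4] rot [3.1415e+00 1.0000e-04 1.3098e+00] F [0.13 0.12 0.55] M [-0.08  0.1   0.02] op 0.999
dxyz [-0.01  0.19  0.42] rxyz [0.001 0.001 0.007] rows>= 0.0
```

Call:
play_rows([
  {"dx": 0,"dy": 0,"dz": 0,"rx": 0,"ry": 0,"rz": 0},
  {"dx": 0,"dy": 0,"dz": 0,"rx": 0,"ry": 0,"rz": 0},
  {"dx": 0,"dy": 0,"dz": 0,"rx": 0,"ry": 0,"rz": 0},
  {"dx": 0,"dy": 0,"dz": 0,"rx": 0,"ry": 0,"rz": 0},
  {"dx": 0,"dy": 0,"dz": 0,"rx": 0,"ry": 0,"rz": 0},
  {"dx": 0,"dy": 0,"dz": 0,"rx": 0,"ry": 0,"rz": 0},
  {"dx": 0,"dy": 0,"dz": 0,"rx": 0,"ry": 0,"rz": 0},
  {"dx": 0,"dy": 0,"dz": 0,"rx": 0,"ry": 0,"rz": 0},
], fingers=0.0)

```text
t: 3.67
eef_pos: [481.8, 341.1, 193.5]
tcp_rot: [3.141, -0.0, 1.31]
ft_force: [0.4, -0.6, -0.2]
opening: 0.496
```

Call:
play_rows([
  {"dx": 0,"dy": 0,"dz": 0,"rx": 0,"ry": 0,"rz": 0},
  {"dx": 0,"dy": 0,"dz": 0,"rx": 0,"ry": 0,"rz": 0},
  {"dx": 0,"dy": 0,"dz": 0,"rx": 0,"ry": 0,"rz": 0},
  {"dx": 0,"dy": 0,"dz": 0,"rx": 0,"ry": 0,"rz": 0},
  {"dx": 0,"dy": 0,"dz": 0,"rx": 0,"ry": 0,"rz": 0},
  {"dx": 0,"dy": 0,"dz": 0,"rx": 0,"ry": 0,"rz": 0},
])

```text
t: 4.17
eef_pos: [481.8, 341.1, 193.4]
tcp_rot: [-3.142, 0.0, 1.31]
ft_force: [-1.4, -0.5, 0.1]
opening: 0.316
```

Call:
play_rows([
  {"dx": 0,"dy": 0,"dz": 0,"rx": 0,"ry": 0,"rz": 0},
  {"dx": 0,"dy": 0,"dz": 0,"rx": 0,"ry": 0,"rz": 0},
  {"dx": 0,"dy": 0,"dz": 0,"rx": 0,"ry": 0,"rz": 0},
  {"dx": 0,"dy": 0,"dz": -2,"rx": 0,"ry": 0,"rz": 0},
  {"dx": 0,"dy": 0,"dz": -6,"rx": 0,"ry": 0,"rz": 0},
  {"dx": 0,"dy": 0,"dz": -12,"rx": 0,"ry": 0,"rz": 0},
  {"dx": 0,"dy": 0,"dz": -20,"rx": 0,"ry": 0,"rz": 0},
  {"dx": 0,"dy": 0,"dz": -20,"rx": 0,"ry": 0,"rz": 0},
])

```text
t: 4.83
eef_pos: [482.1, 341.2, 215.2]
tcp_rot: [3.14, -0.002, 1.31]
ft_force: [-1.6, 0.7, -1.7]
opening: 0.317
```

```bash
python3 plan.py 482 341 410 1.31; python3 -c "
from h import *
from cell import viewer
cam(viewer,'wrist','w3')"
```

```text
t 4.83 pos [482.1 341.2 215.2] rot [ 3.1399e+00 -1.5000e-03  1.3098e+00] F [-1.55  0.74 -1.73] M [-0.14  0.06 -0.  ] op 0.317
dxyz [ 4.0000e-02  3.3000e-01 -1.9479e+02] rxyz [ 0.016 -0.014 -0.002] rows>= 4.7
```

View pics/w3.png

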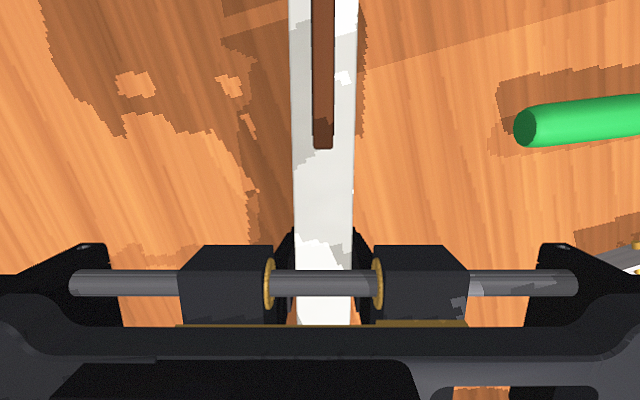

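Run:
```python
from h import *
from cell import viewer,env
c=cam(viewer,"wrist","w3b"); im=cv2.imread("pics/w3b.png"); crop(im,290,110,70,60,8,"w3c"); crop(im,280,200,90,130,4,"w3d")
s=env.state(); import pickle; pickle.dump((c,s),open("w3.pkl","wb")); print(s["eef_pos"],s["tcp_rot"])
crop(cam(viewer,"side","d3")["image"][:,:,::-1],140,140,120,100,6,"d3c")
```

```text
[481.83360885 341.09489822 214.07723226] [ 3.14077683e+00 -7.31208698e-04  1.30976144e+00]
```

View pics/w3c.png

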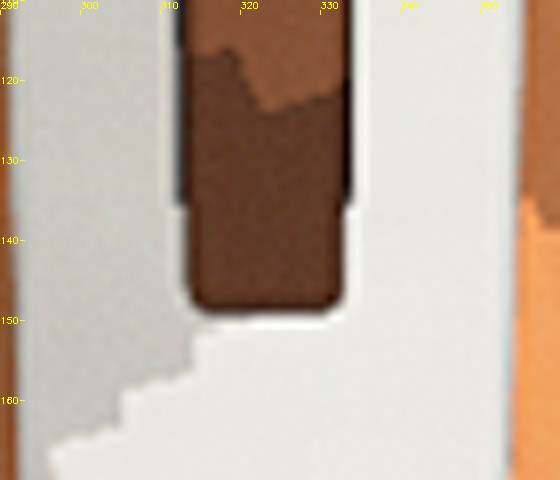

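View pics/w3d.png

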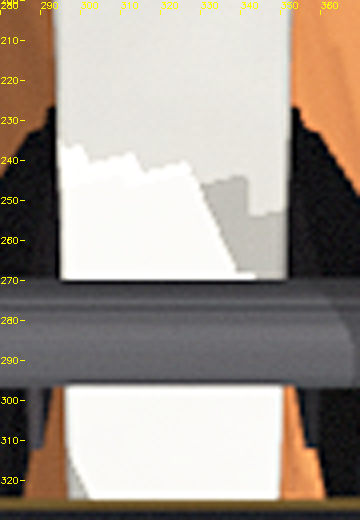

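View pics/d3c.png

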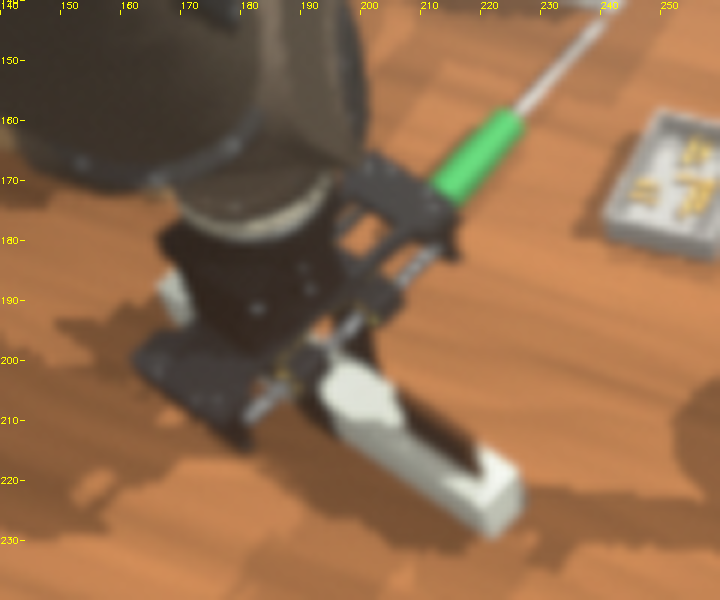

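Run:
```python
from h import *
import pickle; c,s=pickle.load(open("w3.pkl","rb"))
R=cv2.Rodrigues(c["rvec"])[0]; C=-R.T@c["tvec"]
from scipy.spatial.transform import Rotation as Ro
T=Ro.from_euler("xyz",s["tcp_rot"])
tl=lambda p:T.inv().apply(p-s["eef_pos"]).round(1)
print("cam in tool",tl(C))
for z in(92.7,54.7): print(z,tl(atz(c,[(322.7,149.1)],z)))
print("135.6",tl(atz(c,[(322.7,135.6)],92.7)),tl(atz(c,[(322.7,135.6)],54.7)))
# edges of rail top z=54.7
print(tl(atz(c,[(292.5,150),(353.3,150),(295.5,269),(352,269)],54.7)))
```

```text
cam in tool [71.9 -0.6 19.3]
92.7 [[ 63.7  -0.7 121.4]]
54.7 [[ 60.6  -0.7 159.4]]
135.6 [[ 68.3  -0.7 121.4]] [[ 66.9  -0.7 159.4]]
[[ 60.2 -15.1 159.4]
 [ 60.2  13.9 159.4]
 [ -2.4 -15.2 159.4]
 [ -2.4  14.9 159.4]]
```

```bash
python3 plan.py 455 -111 410 1.538
```

```text
t 4.98 pos [481.7 341.1 213.7] rot [ 3.1412e+00 -3.0000e-04  1.3098e+00] F [-0.28 -1.06 -1.9 ] M [-0.09  0.1   0.  ] op 0.313
dxyz [-443.6    90.88 -196.36] rxyz [ 4.000e-03 -2.000e-03 -2.179e+00] rows>= 11.8
```

Rise first (gently, as the grip's friction is unknown), then across.

Call:
play_rows([
  {"dx": 0,"dy": 0,"dz": -12,"rx": 0,"ry": 0,"rz": 0},
  {"dx": 0,"dy": 0,"dz": -32,"rx": 0,"ry": 0,"rz": 0},
  {"dx": -3,"dy": 0,"dz": -57,"rx": 0,"ry": 0,"rz": 0},
  {"dx": -9,"dy": 2,"dz": -85,"rx": 0,"ry": 0,"rz": 0},
  {"dx": -20,"dy": 4,"dz": -113,"rx": 0,"ry": 0,"rz": -0.1},
  {"dx": -36,"dy": 7,"dz": -138,"rx": 0,"ry": 0,"rz": -0.2},
  {"dx": -56,"dy": 11,"dz": -160,"rx": 0,"ry": 0,"rz": -0.3},
  {"dx": -80,"dy": 16,"dz": -178,"rx": 0,"ry": 0,"rz": -0.4},
])

```text
t: 5.65
eef_pos: [476.0, 259.2, 394.0]
tcp_rot: [3.14, -0.001, 1.353]
ft_force: [0.3, 1.1, -1.9]
opening: 0.314
```

```bash
python3 plan.py 455 -111 410 1.538
```

```text
t 5.65 pos [476.  259.2 394. ] rot [ 3.1399e+00 -1.3000e-03  1.3532e+00] F [ 0.27  1.12 -1.87] M [-0.09  0.07  0.01] op 0.314
dxyz [-365.98   59.46  -16.32] rxyz [ 0.017 -0.011 -1.765] rows>= 8.9
```

Call:
play_rows([
  {"dx": -28,"dy": 5,"dz": -6,"rx": 0,"ry": 0,"rz": -0.15},
  {"dx": -58,"dy": 10,"dz": -11,"rx": 0,"ry": 0,"rz": -0.3},
  {"dx": -88,"dy": 15,"dz": -14,"rx": 0,"ry": 0,"rz": -0.45},
  {"dx": -118,"dy": 20,"dz": -16,"rx": 0,"ry": 0,"rz": -0.6},
  {"dx": -148,"dy": 25,"dz": -16,"rx": 0,"ry": 0,"rz": -0.75},
  {"dx": -178,"dy": 30,"dz": -16,"rx": 0,"ry": 0,"rz": -0.9},
  {"dx": -208,"dy": 34,"dz": -16,"rx": 0,"ry": 0,"rz": -1.05},
  {"dx": -238,"dy": 39,"dz": -16,"rx": 0,"ry": 0,"rz": -1.2},
])

```text
t: 6.32
eef_pos: [461.9, 17.1, 410.5]
tcp_rot: [3.139, -0.001, 1.48]
ft_force: [-0.3, 0.0, -2.5]
opening: 0.314
```

```bash
python3 plan.py 455 -111 410 1.538
```

```text
t 6.32 pos [461.9  17.1 410.5] rot [ 3.1393e+00 -1.1000e-03  1.4798e+00] F [-0.26  0.04 -2.49] M [-0.07  0.01  0.01] op 0.314
dxyz [-128.17    4.77    0.41] rxyz [ 0.022 -0.01  -0.556] rows>= 3.1
```

Call:
play_rows([
  {"dx": -28,"dy": 1,"dz": 0,"rx": 0,"ry": 0,"rz": -0.12},
  {"dx": -55,"dy": 2,"dz": 0,"rx": 0,"ry": 0,"rz": -0.25},
  {"dx": -80,"dy": 3,"dz": 0,"rx": 0,"ry": 0,"rz": -0.36},
  {"dx": -102,"dy": 4,"dz": 0,"rx": 0,"ry": 0,"rz": -0.46},
  {"dx": -118,"dy": 4.6,"dz": 0,"rx": 0,"ry": 0,"rz": -0.52},
  {"dx": -128,"dy": 4.8,"dz": 0.4,"rx": 0,"ry": 0,"rz": -0.556},
  {"dx": -128,"dy": 4.8,"dz": 0.4,"rx": 0,"ry": 0,"rz": -0.556},
  {"dx": -128,"dy": 4.8,"dz": 0.4,"rx": 0,"ry": 0,"rz": -0.556},
])

```text
t: 6.98
eef_pos: [454.9, -110.7, 410.2]
tcp_rot: [3.139, -0.001, 1.537]
ft_force: [-0.3, 0.4, -1.8]
opening: 0.316
```

```bash
python3 plan.py 455 -111 410 1.538
python3 - <<'E'
from h import *
from cell import viewer,env
import pickle
D={}
for n in("scene","side","wrist"): D[n]=cam(viewer,n,n+"4")
D["s"]=env.state(); pickle.dump(D,open("v4.pkl","wb"))
print(D["s"]["eef_pos"],D["s"]["tcp_rot"])
crop(cv2.imread("pics/scene4.png"),220,150,110,140,4,"s4c"); crop(cv2.imread("pics/side4.png"),260,170,130,100,6,"d4c")
E
```

```text
t 6.98 pos [ 454.9 -110.7  410.2] rot [ 3.1394e+00 -1.2000e-03  1.5369e+00] F [-0.27  0.44 -1.82] M [-0.04  0.12  0.07] op 0.316
dxyz [-0.3   0.14  0.19] rxyz [ 0.021 -0.011 -0.011] rows>= 0.0
[ 455.05351283 -109.96525571  410.1148113 ] [ 3.13931611e+00 -1.08180085e-03  1.53883690e+00]
```

View pics/wrist4.png

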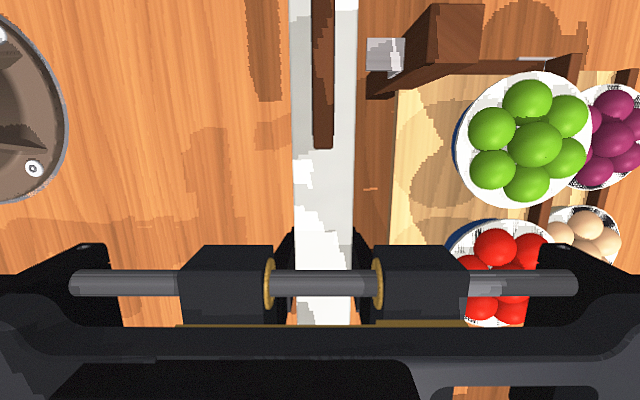

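View pics/s4c.png

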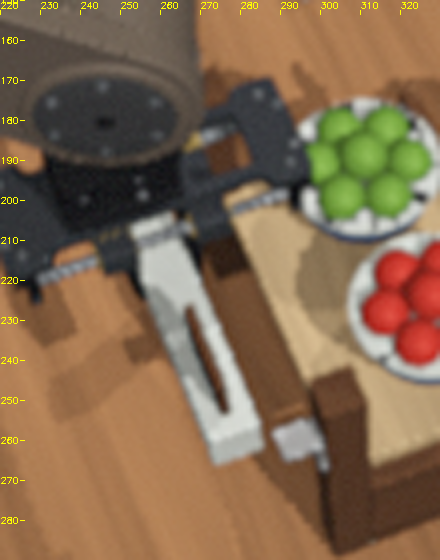

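View pics/d4c.png

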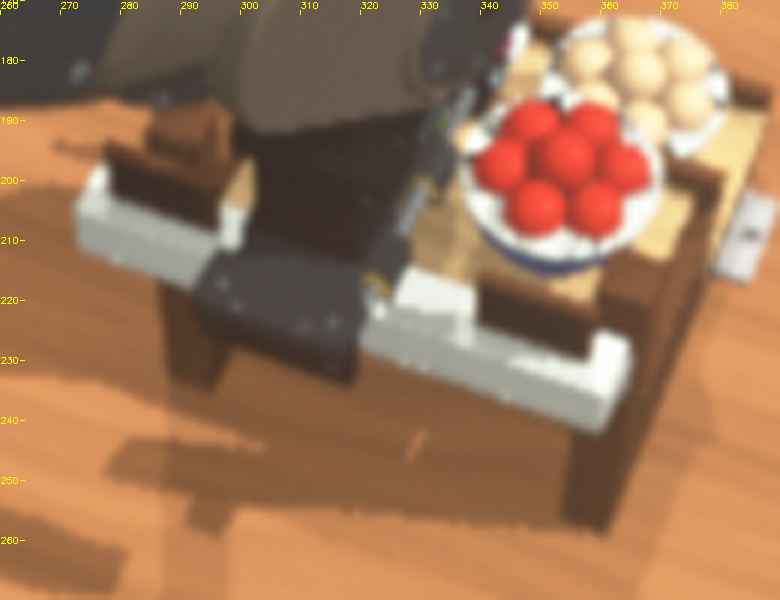

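Run:
```python
from h import *
im=cv2.imread("pics/wrist4.png"); crop(im,280,0,130,110,6,"w4a"); crop(im,400,0,100,80,7,"w4b")
```

View pics/w4a.png

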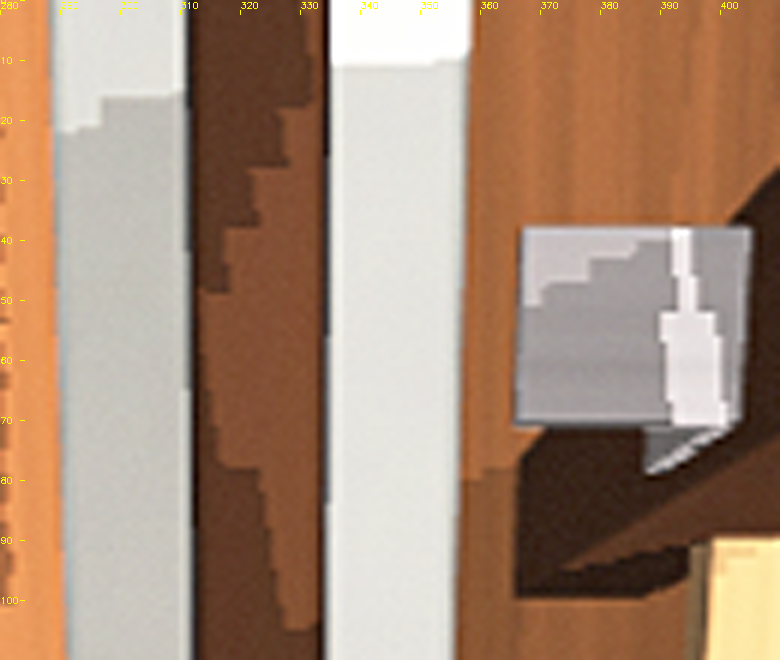

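View pics/w4b.png

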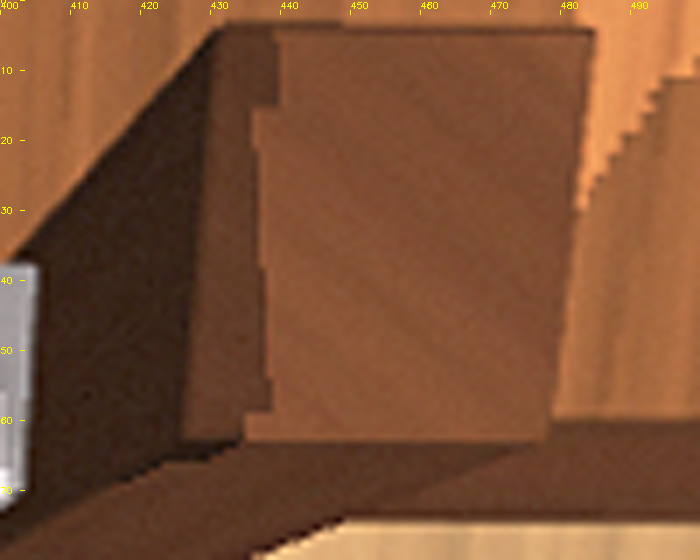

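```bash
cat > v4.py <<'E'
from h import *
import pickle
from scipy.spatial.transform import Rotation as Ro
D=pickle.load(open("v4.pkl","rb")); s=D["s"]
def pl(p,P): 
    c,q=np.cos(p[2]),np.sin(p[2]); return np.array([[c,-q,0],[q,c,0],[0,0,1]])@np.array(P,float)+[p[0],p[1],0]
def fit(obs,x0,name,zo=0):
    f=lambda p:np.concatenate([(proj(D[c],pl(p,np.add(P,[0,0,zo])))[0]-uv)/(2 if c=="wrist" else 1) for c,P,uv in obs])
    r=least_squares(f,x0,x_scale=[10,10,.1],loss="soft_l1"); print(name,r.x.round(4)," rms",np.sqrt(np.mean(r.fun**2)).round(2)); return r.x,r.fun.reshape(-1,2).round(1)
w,sc,d="wrist","scene","side"
W=[(w,(0,130,225),(430.4,3.9)),(w,(28,130,225),(484.6,4.3)),(w,(28,102,225),(478.1,62.9)),(w,(0,102,225),(426.1,62.9)),
(w,(-25,126,180),(367.2,38)),(w,(-25,106,180),(365.8,70.8)),(w,(0,126,180),(405.2,38)),(w,(0,106,180),(403.3,69.7))]
SC=[(sc,(0,130,225),(265,170.5)),(sc,(28,130,225),(274.5,167.5)),(sc,(0,-102,225),(298,244.5)),(sc,(28,-102,225),(307.5,241.8)),(sc,(28,-130,225),(311.3,248.8)),(sc,(0,-130,225),(301.3,252)),(sc,(-25,126,180),(257,185)),(sc,(-25,106,180),(260,189.5)),(sc,(-25,-106,180),(288,258)),(sc,(-25,-126,180),(291.5,265))]
SD=[(d,(0,130,225),(285,192.5)),(d,(28,130,225),(287.8,185.8)),(d,(28,102,225),(295.8,187.5)),(d,(0,102,225),(293.3,194.2)),(d,(0,-102,225),(360,217.5)),(d,(28,-102,225),(362,211.7)),(d,(28,-130,225),(372,213.7)),(d,(0,-130,225),(370,220.8)),(d,(0,-130,0),(361.3,258.7)),(d,(0,130,0),(288.3,233.3)),(d,(-25,126,180),(282,208)),(d,(-25,106,180),(290.8,210.5)),(d,(-25,-126,180),(363.3,236.7)),(d,(-25,-106,180),(355.8,235))]
zo=s["eef_pos"][2]-193.4
RD=[(d,(-15,130,0),(272.8,211.3)),(d,(-15,130,34),(272.5,204.2)),(d,(15,130,34),(276.7,197.5)),(d,(-15,-130,0),(360.3,242)),(d,(15,-130,0),(365.3,232.5)),(d,(15,-130,34),(364.7,226.7))]
RS=[(sc,(-15,-130,34),(271.8,258.7)),(sc,(15,-130,34),(285.5,256.3)),(sc,(-15,-130,0),(273.8,266.3)),(sc,(15,-130,0),(285.8,262))]
if __name__=="__main__":
    x0=[512,-113,-.033]
    for n,o in(("wrist",W),("scene",SC),("side",SD),("all",W+SC+SD)):
        p,e=fit(o,x0,"stand "+n); print(e.tolist())
    T=Ro.from_euler("xyz",s["tcp_rot"])
    print("tcp",s["eef_pos"].round(1),"yaw-pi/2",s["tcp_rot"][2]-np.pi/2)
    for n,o in(("side",RD),("side+scene",RD+RS)):
        p,e=fit(o,[457,-111,-.033],"rail "+n,zo); print(e.tolist()); print(" in tool",T.inv().apply(np.array([p[0],p[1],0])-s["eef_pos"])[:2].round(1))
E
python3 v4.py
```

```text
stand wrist [ 5.085765e+02 -1.106980e+02 -2.990000e-02]  rms 0.33
[[-0.1, -0.4], [0.6, -0.5], [0.2, 0.4], [-0.3, 0.4], [-0.2, -0.1], [-0.0, 0.0], [-0.1, -0.1], [-0.2, 0.6]]
stand scene [ 5.123311e+02 -1.118064e+02 -3.800000e-02]  rms 1.11
[[-0.9, -1.0], [-0.1, -1.5], [-1.1, 0.5], [0.5, -0.9], [1.1, 2.1], [-0.1, 3.0], [0.2, -1.6], [-0.3, -0.1], [0.5, 0.2], [0.0, 0.2]]
stand side [ 5.101923e+02 -1.139528e+02 -3.280000e-02]  rms 0.75
[[-0.9, -0.3], [0.4, -0.5], [1.0, 0.7], [-0.5, 1.0], [-0.5, 0.5], [0.8, -1.3], [0.2, -0.1], [-0.9, 0.5], [0.4, 1.0], [-0.1, -0.3], [0.6, 0.1], [-2.1, -0.2], [-0.1, -0.3], [0.8, -0.9]]
stand all [ 5.099313e+02 -1.112897e+02 -2.170000e-02]  rms 1.07
[[0.2, 0.2], [0.9, -0.2], [0.7, 0.7], [0.1, 1.0], [0.0, 0.6], [0.3, 0.6], [0.1, 0.4], [0.2, 1.0], [-2.6, -0.6], [-1.9, -1.2], [-1.5, 0.4], [0.0, -1.1], [0.9, 1.8], [-0.3, 2.9], [-1.4, -1.0], [-1.8, 0.4], [0.3, 0.3], [-0.1, 0.3], [-2.0, -0.1], [-0.8, -0.4], [-0.1, 0.7], [-1.5, 1.1], [-1.3, 0.0], [-0.1, -1.8], [-0.7, -0.7], [-1.7, -0.1], [-0.3, 0.5], [-1.1, -0.1], [-0.4, 0.3], [-3.0, -0.1], [-0.7, -0.9], [0.1, -1.4]]
tcp [ 455.1 -110.   410.1] yaw-pi/2 -0.031959431016973294
rail side [ 4.576094e+02 -1.104616e+02 -2.370000e-02]  rms 0.59
[[0.5, 0.4], [-0.2, 0.5], [0.2, -0.9], [0.1, -0.2], [-1.4, 0.5], [0.4, -0.4]]
 in tool [-0.9  1.6]
rail side+scene [ 4.577236e+02 -1.095523e+02 -2.650000e-02]  rms 0.73
[[0.2, 0.2], [-0.5, 0.3], [0.0, -1.1], [-0.3, -0.2], [-1.8, 0.5], [0.0, -0.4], [0.9, 2.0], [-0.4, -0.3], [0.1, 0.5], [0.2, 0.1]]
 in tool [0.1 1.7]
```

Call:
play_rows([
  {"dx": -0.3,"dy": 7,"dz": 0,"rx": 0,"ry": 0,"rz": 0},
  {"dx": -0.8,"dy": 15,"dz": 0,"rx": 0,"ry": 0,"rz": 0},
  {"dx": -1.2,"dy": 22,"dz": 2,"rx": 0,"ry": 0,"rz": 0},
  {"dx": -1.2,"dy": 27,"dz": 7,"rx": 0,"ry": 0,"rz": 0},
  {"dx": -1.2,"dy": 31,"dz": 14,"rx": 0,"ry": 0,"rz": 0},
  {"dx": -1.2,"dy": 33,"dz": 20,"rx": 0,"ry": 0,"rz": 0},
  {"dx": -1.2,"dy": 33,"dz": 25,"rx": 0,"ry": 0,"rz": 0},
  {"dx": -1.2,"dy": 33,"dz": 25,"rx": 0,"ry": 0,"rz": 0},
])

```text
t: 7.8
eef_pos: [487.9, -112.1, 383.7]
tcp_rot: [-3.142, -0.002, 1.539]
ft_force: [-0.3, -0.3, -1.7]
opening: 0.313
```

```bash
python3 plan.py 487.5 -112 375 1.538
python3 - <<'E'
from h import *
from cell import viewer,env
import pickle
D={}
for n in("scene","side","wrist"): D[n]=cam(viewer,n,n+"5")
D["s"]=env.state(); pickle.dump(D,open("v5.pkl","wb"))
print(D["s"]["eef_pos"],D["s"]["tcp_rot"])
crop(cv2.imread("pics/scene5.png"),240,150,100,140,4,"s5c"); crop(cv2.imread("pics/side5.png"),270,170,130,100,6,"d5c"); crop(cv2.imread("pics/wrist5.png"),280,0,200,120,4,"w5c")
E
```

```text
t 7.8 pos [ 487.9 -112.1  383.7] rot [-3.1415e+00 -1.8000e-03  1.5389e+00] F [-0.32 -0.33 -1.75] M [-0.11  0.07  0.02] op 0.313
dxyz [ 0.11 -0.39  8.73] rxyz [-0.001 -0.017  0.008] rows>= 0.2
[ 487.93832112 -112.24290764  385.23686596] [ 3.13937947e+00 -1.09227232e-03  1.53870947e+00]
```

View pics/s5c.png

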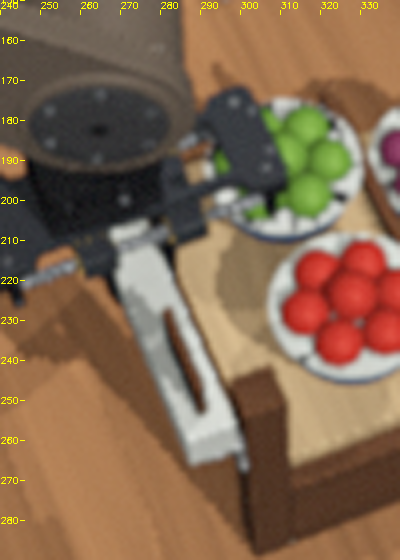

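View pics/d5c.png

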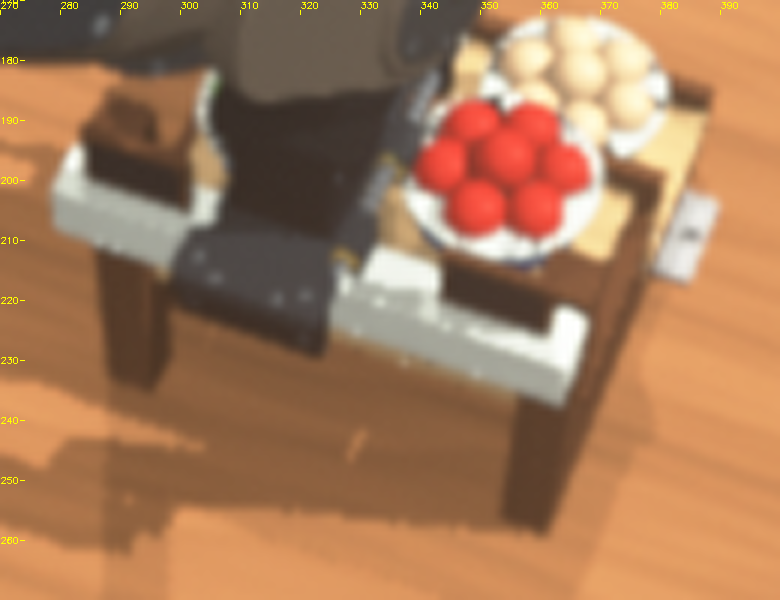

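View pics/w5c.png

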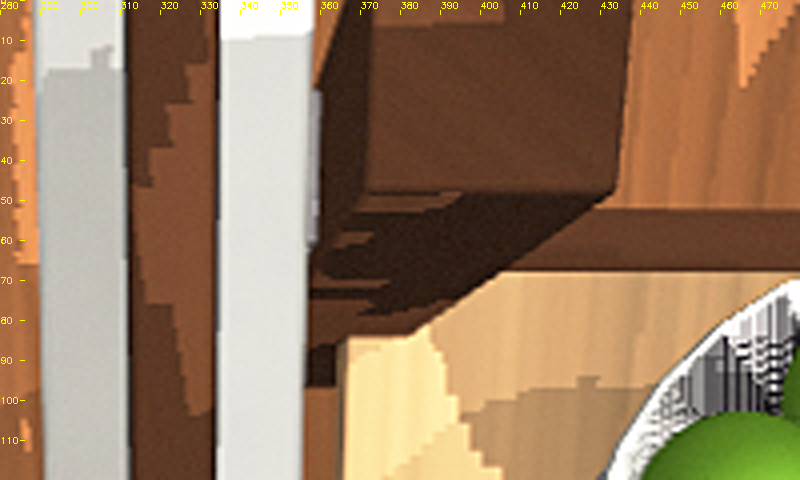

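```bash
cat > v5.py <<'E'
from h import *
import pickle,sys
from scipy.spatial.transform import Rotation as Ro
D=pickle.load(open("v5.pkl","rb")); s=D["s"]; c=D["wrist"]
T=Ro.from_euler("xyz",s["tcp_rot"]); tl=lambda p:T.inv().apply(p-s["eef_pos"]).round(1)
E
python3 - <<'E'
from v5 import *
print("post inner near/far top",tl(atz(c,[(371.3,47.5),(433,47.5)],225)))
print("bracket outer/inner",tl(atz(c,[(358.5,22),(357,61)],180)))
b=s["eef_pos"][2]-193.4
print("tag end",tl(atz(c,[(322.7,149.1)],b+72)), "rail far edge top",tl(atz(c,[(358.7,5),(356.3,115)],b+34)), b)
E
```

```text
post inner near/far top [[104.7  20.2 160.4]
 [104.8  47.3 160.5]]
bracket outer/inner [[128.4  19.1 205.4]
 [108.   18.9 205.4]]
tag end [[ 63.8  -1.1 121.5]] rail far edge top [[120.8  14.1 159.6]
 [ 76.3  14.3 159.5]] 191.8368659566586
```

Run:
```python
import v4, pickle
from v4 import *
v4.D=D2=pickle.load(open("v5.pkl","rb")); s=D2["s"]; zo=s["eef_pos"][2]-193.4
# side crop k=6 x0=270 y0=170
q=lambda u,v:(270+u/6,170+v/6)
RD=[(d,(-15,130,0),q(55,232)),(d,(-15,130,34),q(52,188)),(d,(-15,-130,0),q(562,403)),(d,(15,-130,0),q(583,362)),(d,(15,-130,34),q(588,318)),(d,(15,130,34),q(75,148))]
p,e=fit(RD,[488,-111,-.033],"rail side",zo); print(e.tolist())
st,e=fit(SD,[512,-113,-.033],"stand side")
dd=p-st; ax=np.array([np.sin(.033),np.cos(.033)]); print("along offset",dd[:2]@ax,"x gap",dd[:2]@[np.cos(.033),-np.sin(.033)])
```

```text
rail side [ 4.878611e+02 -1.131201e+02 -2.790000e-02]  rms 0.43
[[-0.0, 0.0], [-0.4, 0.5], [-0.0, 0.8], [-0.2, -0.8], [0.3, -0.0], [0.3, -0.6]]
stand side [ 5.101923e+02 -1.139528e+02 -3.280000e-02]  rms 0.75
along offset 0.09544741091750646 x gap -22.346547683941182
```

Call:
play_rows([
  {"dx": 0.2,"dy": 0.8,"dz": 3,"rx": 0,"ry": 0,"rz": 0},
  {"dx": 0.2,"dy": 1.6,"dz": 6,"rx": 0,"ry": 0,"rz": 0},
  {"dx": 0.2,"dy": 2,"dz": 8,"rx": 0,"ry": 0,"rz": 0},
  {"dx": 0.2,"dy": 2,"dz": 9,"rx": 0,"ry": 0,"rz": 0},
  {"dx": 0.2,"dy": 2,"dz": 9.5,"rx": 0,"ry": 0,"rz": 0},
  {"dx": 0.2,"dy": 2,"dz": 9.5,"rx": 0,"ry": 0,"rz": 0},
  {"dx": 0.2,"dy": 2,"dz": 9.5,"rx": 0,"ry": 0,"rz": 0},
])

```text
t: 8.53
eef_pos: [490.0, -112.1, 375.8]
tcp_rot: [3.139, -0.001, 1.539]
ft_force: [0.1, -0.2, -1.9]
opening: 0.32
```

```bash
python3 plan.py 490 -112 373.4 1.538
```

```text
t 8.53 pos [ 490.  -112.1  375.8] rot [ 3.1394e+00 -1.1000e-03  1.5387e+00] F [ 0.08 -0.15 -1.94] M [-0.09  0.07  0.02] op 0.32
dxyz [0.1  0.01 2.36] rxyz [ 0.021 -0.01   0.007] rows>= 0.1
```

Call:
play_rows([
  {"dx": 0,"dy": 0,"dz": 0.4,"rx": 0,"ry": 0,"rz": 0},
  {"dx": 0,"dy": 0,"dz": 0.8,"rx": 0,"ry": 0,"rz": 0},
  {"dx": 0,"dy": 0,"dz": 1.2,"rx": 0,"ry": 0,"rz": 0},
  {"dx": 0,"dy": 0,"dz": 1.6,"rx": 0,"ry": 0,"rz": 0},
  {"dx": 0,"dy": 0,"dz": 1.6,"rx": 0,"ry": 0,"rz": 0},
  {"dx": 0,"dy": 0,"dz": 1.6,"rx": 0,"ry": 0,"rz": 0},
])

```text
t: 9.03
eef_pos: [490.0, -112.1, 374.1]
tcp_rot: [3.139, -0.001, 1.539]
ft_force: [-0.4, 0.4, -2.9]
opening: 0.318
```

```bash
python3 plan.py 490 -112 373.4 1.538
```

```text
t 9.03 pos [ 490.  -112.1  374.1] rot [ 3.1394e+00 -1.1000e-03  1.5388e+00] F [-0.36  0.39 -2.93] M [-0.1   0.07 -0.01] op 0.318
dxyz [0.07 0.   0.73] rxyz [ 0.021 -0.011  0.007] rows>= 0.0
```

Call:
play_rows([
  {"dx": 0,"dy": 0,"dz": 0.2,"rx": 0,"ry": 0,"rz": 0},
  {"dx": 0,"dy": 0,"dz": 0.4,"rx": 0,"ry": 0,"rz": 0},
  {"dx": 0,"dy": 0,"dz": 0.6,"rx": 0,"ry": 0,"rz": 0},
  {"dx": 0,"dy": 0,"dz": 0.7,"rx": 0,"ry": 0,"rz": 0},
  {"dx": 0,"dy": 0,"dz": 0.7,"rx": 0,"ry": 0,"rz": 0},
  {"dx": 0,"dy": 0,"dz": 0.7,"rx": 0,"ry": 0,"rz": 0},
])

```text
t: 9.53
eef_pos: [490.0, -112.1, 373.5]
tcp_rot: [3.139, -0.001, 1.539]
ft_force: [-0.2, 0.3, -1.5]
opening: 0.315
```

```bash
cat > f.py <<'E'
from cell import env,viewer
import numpy as np
a=[env.state()]
import sys
for i in range(int(sys.argv[1]) if len(sys.argv)>1 else 0):
    viewer.read_camera("side"); a.append(env.state())
for k in("ft_force","moment","eef_pos","tcp_rot"): 
    v=np.array([q[k] for q in a]); print(k,v.mean(0).round(4),"sd",v.std(0).round(3))
print(a[-1]["t"],a[-1]["opening"])
E
python3 f.py 6
```

```text
ft_force [ 0.1566  0.2453 -1.1303] sd [0.56  0.334 0.322]
moment [-0.1209  0.0818 -0.0368] sd [0.03  0.03  0.017]
eef_pos [ 489.9789 -112.0822  373.4631] sd [0.012 0.012 0.01 ]
tcp_rot [ 3.1394e+00 -1.1000e-03  1.5387e+00] sd [0. 0. 0.]
9.8333 0.31301020740810703
```

Call:
play_rows([
  {"dx": 0,"dy": 0,"dz": 0.1,"rx": 0,"ry": 0,"rz": 0},
  {"dx": 0,"dy": 0,"dz": 0.2,"rx": 0,"ry": 0,"rz": 0},
  {"dx": 0,"dy": 0,"dz": 0.3,"rx": 0,"ry": 0,"rz": 0},
  {"dx": 0,"dy": 0,"dz": 0.3,"rx": 0,"ry": 0,"rz": 0},
])

```text
t: 10.17
eef_pos: [490.0, -112.1, 373.4]
tcp_rot: [3.139, -0.001, 1.539]
ft_force: [-1.8, 2.0, 3.2]
opening: 0.316
```

```bash
python3 f.py 6
```

```text
ft_force [-1.5355  1.2502  4.6901] sd [0.65  0.602 0.951]
moment [-0.0686  0.4076 -0.0126] sd [0.028 0.062 0.046]
eef_pos [ 489.963  -112.0674  373.3767] sd [0.008 0.007 0.007]
tcp_rot [ 3.1392e+00 -1.0000e-03  1.5387e+00] sd [0. 0. 0.]
10.4667 0.3138790151552337
```

Call:
play_rows([
  {"dx": 0,"dy": 0.2,"dz": 0.04,"rx": 0,"ry": 0,"rz": 0},
  {"dx": 0,"dy": 0.5,"dz": 0.04,"rx": 0,"ry": 0,"rz": 0},
  {"dx": 0,"dy": 0.8,"dz": 0.04,"rx": 0,"ry": 0,"rz": 0},
  {"dx": 0,"dy": 1.1,"dz": 0.04,"rx": 0,"ry": 0,"rz": 0},
  {"dx": 0,"dy": 1.4,"dz": 0.04,"rx": 0,"ry": 0,"rz": 0},
  {"dx": 0,"dy": 1.7,"dz": 0.04,"rx": 0,"ry": 0,"rz": 0},
  {"dx": 0,"dy": 2,"dz": 0.04,"rx": 0,"ry": 0,"rz": 0},
  {"dx": 0,"dy": 2,"dz": 0.04,"rx": 0,"ry": 0,"rz": 0},
])

```text
t: 11.13
eef_pos: [491.8, -112.2, 373.4]
tcp_rot: [3.14, -0.001, 1.539]
ft_force: [-3.9, 0.4, 4.8]
opening: 0.317
```

```bash
python3 f.py 4
```

```text
ft_force [-3.7228  0.3579  5.1135] sd [0.448 0.533 0.427]
moment [-0.2199  0.8155 -0.0357] sd [0.024 0.032 0.029]
eef_pos [ 491.7876 -112.1699  373.3741] sd [0.006 0.009 0.007]
tcp_rot [ 3.1399e+00 -1.0000e-03  1.5388e+00] sd [0. 0. 0.]
11.3333 0.31287391604344184
```

Call:
play_rows([
  {"dx": 0,"dy": 0.2,"dz": -0.03,"rx": 0,"ry": 0,"rz": 0},
  {"dx": 0,"dy": 0.3,"dz": -0.05,"rx": 0,"ry": 0,"rz": 0},
  {"dx": 0,"dy": 0.3,"dz": -0.05,"rx": 0,"ry": 0,"rz": 0},
  {"dx": 0,"dy": 0.3,"dz": -0.05,"rx": 0,"ry": 0,"rz": 0},
])

```text
t: 11.67
eef_pos: [492.0, -112.2, 373.4]
tcp_rot: [3.14, -0.001, 1.539]
ft_force: [-3.0, 0.3, 3.2]
opening: 0.314
```

```bash
python3 f.py 4
```

```text
ft_force [-2.9519  0.6767  2.8309] sd [0.341 0.431 0.485]
moment [-0.2207  0.6204 -0.0324] sd [0.047 0.038 0.021]
eef_pos [ 492.0651 -112.2042  373.3762] sd [0.019 0.005 0.011]
tcp_rot [ 3.1401e+00 -9.0000e-04  1.5389e+00] sd [0. 0. 0.]
11.8667 0.31338870974433986
```

Call:
play_rows([
  {"dx": 0,"dy": 0.2,"dz": -0.04,"rx": 0,"ry": 0,"rz": 0},
  {"dx": 0,"dy": 0.4,"dz": -0.06,"rx": 0,"ry": 0,"rz": 0},
  {"dx": 0,"dy": 0.6,"dz": -0.06,"rx": 0,"ry": 0,"rz": 0},
  {"dx": 0,"dy": 0.8,"dz": -0.06,"rx": 0,"ry": 0,"rz": 0},
  {"dx": 0,"dy": 0.8,"dz": -0.06,"rx": 0,"ry": 0,"rz": 0},
])

```text
t: 12.28
eef_pos: [493.0, -112.2, 373.4]
tcp_rot: [3.14, -0.001, 1.539]
ft_force: [-1.3, -0.0, 1.4]
opening: 0.313
```

```bash
python3 f.py 3
python3 - <<'E'
from h import *
from cell import viewer,env
import pickle
D={}
for n in("scene","side","wrist"): D[n]=cam(viewer,n,n+"6")
D["s"]=env.state(); pickle.dump(D,open("v6.pkl","wb"))
crop(cv2.imread("pics/side6.png"),270,170,130,100,6,"d6c"); crop(cv2.imread("pics/wrist6.png"),280,0,130,110,6,"w6c")
E
```

```text
ft_force [-0.9349 -0.0784  1.2149] sd [0.242 0.221 0.353]
moment [-0.2799  0.32   -0.0276] sd [0.033 0.04  0.024]
eef_pos [ 492.9655 -112.2506  373.3986] sd [0.015 0.006 0.002]
tcp_rot [ 3.1398e+00 -9.0000e-04  1.5388e+00] sd [0. 0. 0.]
12.4333 0.3107152949430633
```

View pics/d6c.png

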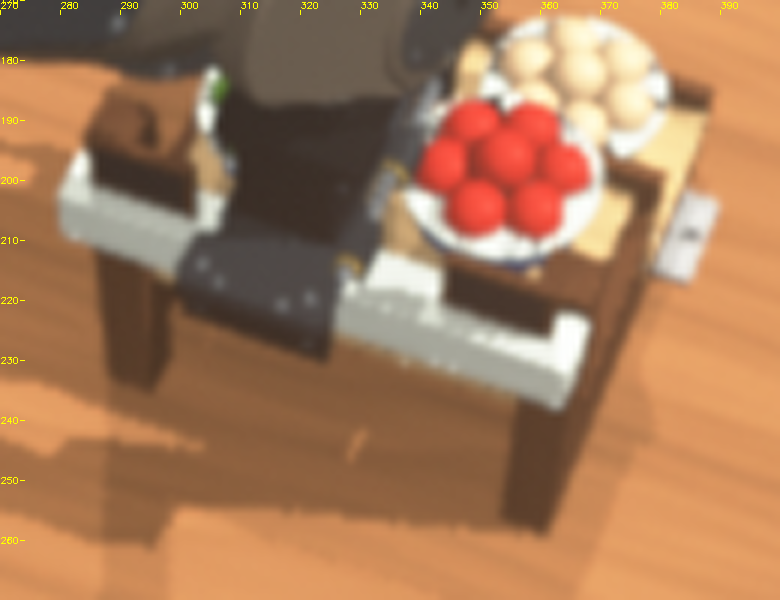

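View pics/w6c.png

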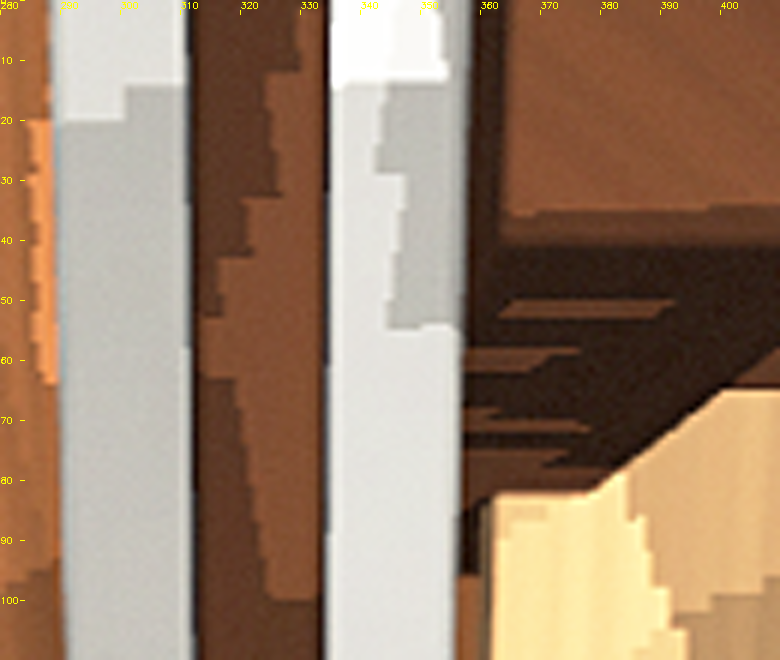

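Run:
```python
import v4, pickle
from v4 import *
v4.D=D2=pickle.load(open("v6.pkl","rb")); s=D2["s"]; zo=180
T=Ro.from_euler("xyz",s["tcp_rot"]); tl=lambda p:T.inv().apply(p-s["eef_pos"]).round(1); c=D2["wrist"]
print("post inner corners",tl(atz(c,[(363.7,40.5),(363.3,10)],225)),"far edge",tl(atz(c,[(357.8,10),(356.2,100)],214)),"near",tl(atz(c,[(288.7,30),(290.5,95)],214)),"tag",tl(atz(c,[(322.7,149.1)],252)))
q=lambda u,v:(270+u/6,170+v/6)
RD=[(d,(-15,130,0),q(62,235)),(d,(-15,130,34),q(60,195)),(d,(-15,-130,0),q(563,408)),(d,(15,-130,0),q(585,368)),(d,(15,-130,34),q(590,322)),(d,(15,130,34),q(80,152))]
p,e=fit(RD,[488,-111,-.033],"rail side",zo); print(e.tolist())
st=np.array([510.2,-113.95,-.0328])
dd=p-st; print("along",dd[:2]@[np.sin(.033),np.cos(.033)],"x",dd[:2]@[np.cos(.033),-np.sin(.033)])
```

```text
post inner corners [[104.5  15.4 148.5]
 [115.3  14.9 148.5]] far edge [[119.   13.9 159.5]
 [ 82.8  14.3 159.5]] near [[111.4 -15.6 159.5]
 [ 84.9 -15.6 159.5]] tag [[ 63.7  -1.  121.5]]
rail side [ 4.936433e+02 -1.133392e+02 -3.040000e-02]  rms 0.46
[[-0.0, 0.2], [-0.5, 0.2], [0.0, 0.6], [-0.3, -1.1], [0.1, 0.1], [0.7, -0.4]]
along 0.06418316290356896 x -16.567837258074647
```

Call:
play_rows([
  {"dx": 0.1,"dy": 0.1,"dz": 0,"rx": 0,"ry": 0,"rz": 0},
  {"dx": 0.2,"dy": 0.2,"dz": 0,"rx": 0,"ry": 0,"rz": 0},
  {"dx": 0.3,"dy": 0.3,"dz": 0,"rx": 0,"ry": 0,"rz": 0},
  {"dx": 0.3,"dy": 0.4,"dz": 0,"rx": 0,"ry": 0,"rz": 0},
  {"dx": 0.3,"dy": 0.5,"dz": 0,"rx": 0,"ry": 0,"rz": 0},
  {"dx": 0.3,"dy": 0.6,"dz": 0,"rx": 0,"ry": 0,"rz": 0},
  {"dx": 0.3,"dy": 0.6,"dz": 0,"rx": 0,"ry": 0,"rz": 0},
])

```text
t: 13.17
eef_pos: [493.6, -111.9, 373.4]
tcp_rot: [3.14, -0.001, 1.539]
ft_force: [-1.5, -0.6, 1.0]
opening: 0.312
```

```bash
python3 f.py 3
```

```text
ft_force [-1.588  -0.8192  0.7807] sd [0.076 0.327 0.272]
moment [-0.2964  0.319   0.0087] sd [0.012 0.008 0.043]
eef_pos [ 493.5544 -111.9462  373.3846] sd [0.004 0.004 0.013]
tcp_rot [ 3.1398e+00 -9.0000e-04  1.5388e+00] sd [0. 0. 0.]
13.3167 0.3119082597897646
```

Call:
play_rows([
  {"dx": 0,"dy": 0.1,"dz": 0,"rx": 0,"ry": 0,"rz": 0},
  {"dx": 0,"dy": 0.15,"dz": 0,"rx": 0,"ry": 0,"rz": 0},
  {"dx": 0,"dy": 0.2,"dz": 0,"rx": 0,"ry": 0,"rz": 0},
  {"dx": 0,"dy": 0.25,"dz": 0,"rx": 0,"ry": 0,"rz": 0},
  {"dx": 0,"dy": 0.3,"dz": 0,"rx": 0,"ry": 0,"rz": 0},
  {"dx": 0,"dy": 0.3,"dz": 0,"rx": 0,"ry": 0,"rz": 0},
])

```text
t: 13.82
eef_pos: [493.8, -111.9, 373.4]
tcp_rot: [3.14, -0.001, 1.539]
ft_force: [-2.5, -1.2, 1.8]
opening: 0.315
```

```bash
python3 f.py 2
```

```text
ft_force [-2.9601 -0.4987  1.7048] sd [0.478 0.508 0.078]
moment [-0.3385  0.7194 -0.1264] sd [0.036 0.018 0.011]
eef_pos [ 493.7753 -111.9467  373.3924] sd [0.005 0.005 0.009]
tcp_rot [ 3.1401e+00 -1.0000e-03  1.5387e+00] sd [0. 0. 0.]
13.9167 0.3185051912400426
```

Call:
play_rows([
  {"dx": 0,"dy": 0.05,"dz": 0,"rx": 0,"ry": 0,"rz": 0},
  {"dx": 0,"dy": 0.1,"dz": 0,"rx": 0,"ry": 0,"rz": 0.01},
  {"dx": 0,"dy": 0.15,"dz": 0,"rx": 0,"ry": 0,"rz": 0.01},
  {"dx": 0,"dy": 0.2,"dz": 0,"rx": 0,"ry": 0,"rz": 0.02},
  {"dx": 0,"dy": 0.2,"dz": 0,"rx": 0,"ry": 0,"rz": 0.02},
])

```text
t: 14.33
eef_pos: [493.9, -111.9, 373.4]
tcp_rot: [3.14, -0.001, 1.537]
ft_force: [-4.9, 0.4, 3.5]
opening: 0.316
```

```bash
python3 f.py 3
```

```text
ft_force [-5.1141 -0.4823  3.604 ] sd [0.433 0.795 0.429]
moment [-0.3861  1.0024  0.0572] sd [0.034 0.017 0.039]
eef_pos [ 493.8791 -111.9286  373.3891] sd [0.004 0.016 0.012]
tcp_rot [ 3.1405e+00 -1.0000e-03  1.5369e+00] sd [0. 0. 0.]
14.4833 0.3139419678441048
```

Call:
play_rows([
  {"dx": 0,"dy": 0.1,"dz": -0.03,"rx": 0,"ry": 0,"rz": 0},
  {"dx": 0,"dy": 0.15,"dz": -0.06,"rx": 0,"ry": 0,"rz": 0},
  {"dx": 0,"dy": 0.2,"dz": -0.08,"rx": 0,"ry": 0,"rz": 0},
  {"dx": 0,"dy": 0.25,"dz": -0.08,"rx": 0,"ry": 0,"rz": 0},
  {"dx": 0,"dy": 0.25,"dz": -0.08,"rx": 0,"ry": 0,"rz": 0},
])

```text
t: 14.9
eef_pos: [494.0, -111.9, 373.4]
tcp_rot: [3.141, -0.001, 1.537]
ft_force: [-6.8, -0.9, 2.3]
opening: 0.316
```

```bash
python3 f.py 3
```

```text
ft_force [-5.6805 -1.2943  2.6805] sd [0.692 0.305 0.394]
moment [-0.4404  1.0783  0.0476] sd [0.01  0.011 0.02 ]
eef_pos [ 493.9945 -111.9405  373.3977] sd [0.006 0.005 0.01 ]
tcp_rot [ 3.1411e+00 -1.0000e-03  1.5370e+00] sd [0. 0. 0.]
15.05 0.314847713131178
```

Call:
play_rows([
  {"dx": 0,"dy": 0.15,"dz": -0.04,"rx": 0,"ry": 0,"rz": 0},
  {"dx": 0,"dy": 0.2,"dz": -0.07,"rx": 0,"ry": 0,"rz": 0},
  {"dx": 0,"dy": 0.25,"dz": -0.1,"rx": 0,"ry": 0,"rz": 0},
  {"dx": 0,"dy": 0.3,"dz": -0.1,"rx": 0,"ry": 0,"rz": 0},
  {"dx": 0,"dy": 0.35,"dz": -0.1,"rx": 0,"ry": 0,"rz": 0},
  {"dx": 0,"dy": 0.35,"dz": -0.1,"rx": 0,"ry": 0,"rz": 0},
])

```text
t: 15.55
eef_pos: [494.2, -112.0, 373.4]
tcp_rot: [-3.141, -0.001, 1.537]
ft_force: [-5.8, -0.8, 2.6]
opening: 0.315
```

```bash
python3 f.py 3
```

```text
ft_force [-6.1431 -0.7422  3.0068] sd [0.518 0.619 0.473]
moment [-0.4417  1.0942  0.055 ] sd [0.065 0.023 0.03 ]
eef_pos [ 494.1527 -111.9638  373.3858] sd [0.005 0.01  0.006]
tcp_rot [-3.1413e+00 -1.1000e-03  1.5370e+00] sd [0. 0. 0.]
15.7 0.31675084473382786
```

Call:
play_rows([
  {"dx": 0,"dy": 0.2,"dz": -0.05,"rx": 0,"ry": 0,"rz": 0},
  {"dx": 0,"dy": 0.25,"dz": -0.1,"rx": -0.005,"ry": 0,"rz": 0},
  {"dx": 0,"dy": 0.3,"dz": -0.1,"rx": -0.005,"ry": 0,"rz": 0},
  {"dx": 0,"dy": 0.35,"dz": -0.1,"rx": -0.01,"ry": 0,"rz": 0},
  {"dx": 0,"dy": 0.4,"dz": -0.1,"rx": -0.01,"ry": 0,"rz": 0},
  {"dx": 0,"dy": 0.4,"dz": -0.1,"rx": -0.01,"ry": 0,"rz": 0},
])

```text
t: 16.2
eef_pos: [494.2, -112.0, 373.4]
tcp_rot: [-3.141, -0.001, 1.537]
ft_force: [-7.8, -1.6, 3.4]
opening: 0.315
```

```bash
python3 f.py 3
```

```text
ft_force [-7.808  -1.0946  3.828 ] sd [0.202 0.431 0.241]
moment [-0.5168  1.3554  0.0578] sd [0.043 0.019 0.019]
eef_pos [ 494.2005 -111.9651  373.3944] sd [0.011 0.004 0.013]
tcp_rot [-3.1410e+00 -1.2000e-03  1.5372e+00] sd [0. 0. 0.]
16.35 0.31140276205874007
```

Call:
play_rows([
  {"dx": 0,"dy": 0.2,"dz": -0.05,"rx": 0,"ry": 0,"rz": 0},
  {"dx": 0,"dy": 0.25,"dz": -0.1,"rx": -0.005,"ry": -0.005,"rz": 0},
  {"dx": 0,"dy": 0.3,"dz": -0.15,"rx": -0.01,"ry": -0.01,"rz": 0},
  {"dx": 0,"dy": 0.35,"dz": -0.18,"rx": -0.01,"ry": -0.01,"rz": 0},
  {"dx": 0,"dy": 0.4,"dz": -0.2,"rx": -0.015,"ry": -0.01,"rz": 0},
  {"dx": 0,"dy": 0.4,"dz": -0.2,"rx": -0.015,"ry": -0.01,"rz": 0},
])

```text
t: 16.85
eef_pos: [494.2, -111.9, 373.4]
tcp_rot: [-3.141, -0.001, 1.537]
ft_force: [-7.7, -0.5, 3.9]
opening: 0.312
```

```bash
python3 f.py 3
```

```text
ft_force [-7.8197  0.181   3.2379] sd [0.166 0.61  0.39 ]
moment [-0.2286  1.3063  0.0204] sd [0.018 0.029 0.019]
eef_pos [ 494.2156 -111.872   373.408 ] sd [0.008 0.01  0.007]
tcp_rot [-3.1409e+00 -6.0000e-04  1.5372e+00] sd [0. 0. 0.]
17.0 0.3134348039151098
```

Call:
play_rows([
  {"dx": 0,"dy": 0.35,"dz": -0.2,"rx": -0.01,"ry": 0,"rz": 0},
  {"dx": 0,"dy": 0.4,"dz": -0.25,"rx": -0.015,"ry": 0,"rz": 0},
  {"dx": 0,"dy": 0.4,"dz": -0.3,"rx": -0.015,"ry": 0,"rz": 0},
  {"dx": 0,"dy": 0.45,"dz": -0.35,"rx": -0.015,"ry": 0,"rz": 0},
  {"dx": 0,"dy": 0.45,"dz": -0.4,"rx": -0.015,"ry": 0,"rz": 0},
  {"dx": 0,"dy": 0.45,"dz": -0.4,"rx": -0.015,"ry": 0,"rz": 0},
])

```text
t: 17.5
eef_pos: [494.3, -111.9, 373.4]
tcp_rot: [-3.141, -0.001, 1.537]
ft_force: [-7.2, -2.0, 1.4]
opening: 0.313
```

```bash
python3 f.py 3
```

```text
ft_force [-7.4006 -1.7495  0.8349] sd [0.338 0.384 0.624]
moment [-0.5357  1.2804 -0.0178] sd [0.024 0.011 0.024]
eef_pos [ 494.2771 -111.9102  373.4125] sd [0.003 0.005 0.008]
tcp_rot [-3.1406e+00 -8.0000e-04  1.5372e+00] sd [0. 0. 0.]
17.65 0.31063755098551143
```

Call:
play_rows([
  {"dx": 0,"dy": 0.45,"dz": -0.4,"rx": -0.015,"ry": -0.005,"rz": 0},
  {"dx": 0,"dy": 0.48,"dz": -0.42,"rx": -0.02,"ry": -0.01,"rz": 0},
  {"dx": 0,"dy": 0.51,"dz": -0.44,"rx": -0.02,"ry": -0.01,"rz": 0},
  {"dx": 0,"dy": 0.54,"dz": -0.46,"rx": -0.025,"ry": -0.01,"rz": 0},
  {"dx": 0,"dy": 0.57,"dz": -0.48,"rx": -0.025,"ry": -0.01,"rz": 0},
  {"dx": 0,"dy": 0.6,"dz": -0.5,"rx": -0.03,"ry": -0.01,"rz": 0},
  {"dx": 0,"dy": 0.6,"dz": -0.5,"rx": -0.03,"ry": -0.01,"rz": 0},
])

```text
t: 18.23
eef_pos: [494.3, -111.8, 373.4]
tcp_rot: [-3.141, -0.0, 1.537]
ft_force: [-9.0, -1.1, 1.4]
opening: 0.314
```

```bash
python3 f.py 3
```

```text
ft_force [-9.6079 -0.8967  1.2181] sd [0.437 0.47  0.379]
moment [-3.4710e-01  1.5961e+00  1.3000e-03] sd [0.032 0.009 0.014]
eef_pos [ 494.2542 -111.8377  373.4017] sd [0.005 0.012 0.015]
tcp_rot [-3.1407e+00 -4.0000e-04  1.5373e+00] sd [0. 0. 0.]
18.3833 0.31448365462563227
```

Call:
play_rows([
  {"dx": 0,"dy": 0.6,"dz": -0.5,"rx": -0.03,"ry": -0.01,"rz": 0},
  {"dx": 0,"dy": 0.62,"dz": -0.52,"rx": -0.033,"ry": -0.01,"rz": 0},
  {"dx": 0,"dy": 0.65,"dz": -0.54,"rx": -0.036,"ry": -0.01,"rz": 0},
  {"dx": 0,"dy": 0.67,"dz": -0.56,"rx": -0.039,"ry": -0.01,"rz": 0},
  {"dx": 0,"dy": 0.7,"dz": -0.58,"rx": -0.042,"ry": -0.01,"rz": 0},
  {"dx": 0,"dy": 0.72,"dz": -0.6,"rx": -0.045,"ry": -0.01,"rz": 0},
  {"dx": 0,"dy": 0.72,"dz": -0.6,"rx": -0.045,"ry": -0.01,"rz": 0},
])

```text
t: 18.97
eef_pos: [494.1, -111.8, 373.4]
tcp_rot: [-3.141, -0.0, 1.537]
ft_force: [-11.0, -1.9, 1.5]
opening: 0.312
```

```bash
python3 f.py 5
```

```text
ft_force [-11.2332  -1.548    1.7796] sd [0.252 0.366 0.224]
moment [-0.4087  2.0276 -0.0081] sd [0.026 0.014 0.018]
eef_pos [ 494.1285 -111.7756  373.3902] sd [0.01  0.008 0.012]
tcp_rot [-3.1414e+00 -1.0000e-04  1.5373e+00] sd [0. 0. 0.]
19.2167 0.3166056340975093
```

Call:
play_rows([
  {"dx": 0,"dy": 0.72,"dz": -0.6,"rx": -0.045,"ry": -0.01,"rz": 0},
  {"dx": -0.02,"dy": 0.74,"dz": -0.62,"rx": -0.045,"ry": -0.01,"rz": 0},
  {"dx": -0.04,"dy": 0.76,"dz": -0.65,"rx": -0.045,"ry": -0.01,"rz": 0},
  {"dx": -0.05,"dy": 0.78,"dz": -0.68,"rx": -0.045,"ry": -0.01,"rz": 0},
  {"dx": -0.05,"dy": 0.8,"dz": -0.7,"rx": -0.045,"ry": -0.01,"rz": 0},
  {"dx": -0.05,"dy": 0.8,"dz": -0.7,"rx": -0.045,"ry": -0.01,"rz": 0},
])

```text
t: 19.72
eef_pos: [494.1, -111.8, 373.4]
tcp_rot: [3.141, 0.0, 1.537]
ft_force: [-10.9, -1.6, 2.1]
opening: 0.318
```

```bash
python3 f.py 5
```

```text
ft_force [-11.1159  -1.2021   1.2661] sd [0.573 0.555 0.465]
moment [-0.3465  2.0734 -0.0058] sd [0.024 0.029 0.022]
eef_pos [ 494.0657 -111.7524  373.395 ] sd [0.01  0.008 0.017]
tcp_rot [3.1413 0.     1.5374] sd [0. 0. 0.]
19.9667 0.31583539627766083
```

Call:
play_rows([
  {"dx": -0.03,"dy": 0.8,"dz": -0.7,"rx": -0.045,"ry": -0.005,"rz": 0},
  {"dx": -0.06,"dy": 0.84,"dz": -0.74,"rx": -0.045,"ry": -0.005,"rz": 0},
  {"dx": -0.08,"dy": 0.88,"dz": -0.78,"rx": -0.045,"ry": -0.005,"rz": 0},
  {"dx": -0.08,"dy": 0.92,"dz": -0.82,"rx": -0.045,"ry": -0.005,"rz": 0},
  {"dx": -0.08,"dy": 0.95,"dz": -0.85,"rx": -0.045,"ry": -0.005,"rz": 0},
  {"dx": -0.08,"dy": 0.95,"dz": -0.85,"rx": -0.045,"ry": -0.005,"rz": 0},
])

```text
t: 20.47
eef_pos: [494.1, -111.8, 373.4]
tcp_rot: [3.141, -0.0, 1.537]
ft_force: [-12.0, -2.8, 0.2]
opening: 0.312
```

```bash
python3 f.py 6
python3 - <<'E'
from h import *
from cell import viewer,env
import pickle
D={}
for n in("scene","side","wrist"): D[n]=cam(viewer,n,n+"7")
D["s"]=env.state(); pickle.dump(D,open("v7.pkl","wb"))
crop(cv2.imread("pics/side7.png"),270,170,130,100,6,"d7c"); crop(cv2.imread("pics/wrist7.png"),280,0,130,110,6,"w7c"); crop(cv2.imread("pics/scene7.png"),240,150,100,140,4,"s7c")
E
```

```text
ft_force [-11.8277  -2.3127  -0.2226] sd [0.386 0.719 0.566]
moment [-0.5129  2.139  -0.0118] sd [0.029 0.026 0.036]
eef_pos [ 494.069  -111.8016  373.3957] sd [0.007 0.007 0.014]
tcp_rot [ 3.1414e+00 -3.0000e-04  1.5375e+00] sd [0. 0. 0.]
20.7667 0.31511399152969827
```

View pics/d7c.png

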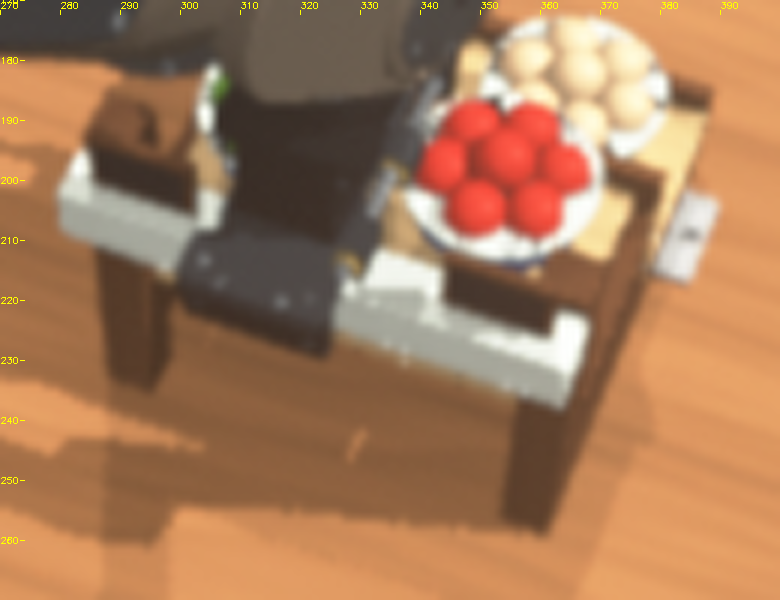

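View pics/w7c.png

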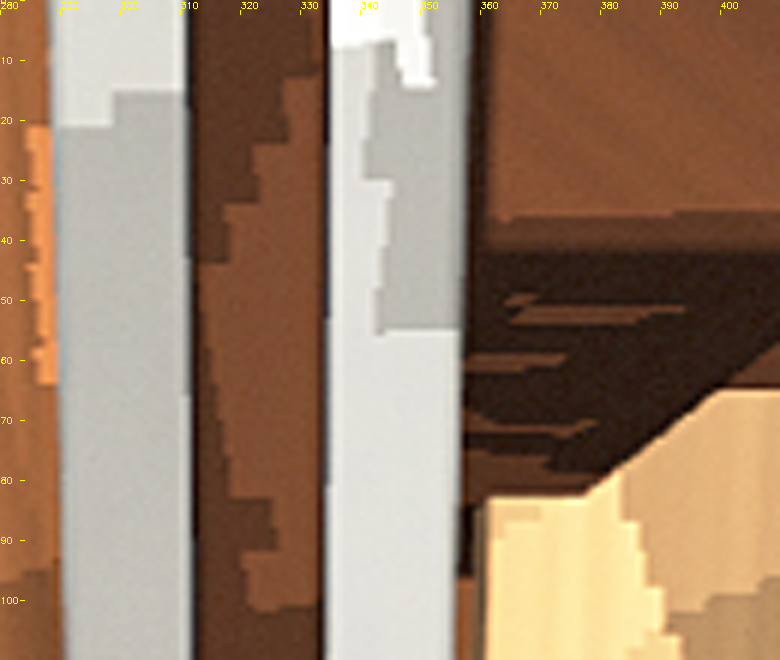

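View pics/s7c.png

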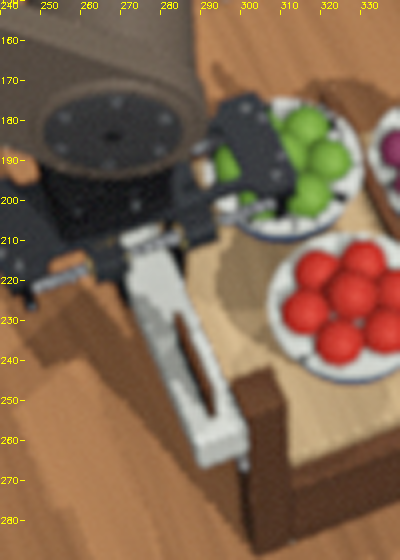

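Call:
play_rows([
  {"dx": -0.05,"dy": 0.95,"dz": -0.82,"rx": -0.045,"ry": -0.01,"rz": 0},
  {"dx": -0.05,"dy": 0.96,"dz": -0.81,"rx": -0.045,"ry": -0.015,"rz": 0},
  {"dx": -0.05,"dy": 0.97,"dz": -0.8,"rx": -0.047,"ry": -0.02,"rz": 0},
  {"dx": -0.05,"dy": 0.98,"dz": -0.8,"rx": -0.047,"ry": -0.02,"rz": 0},
  {"dx": -0.05,"dy": 0.98,"dz": -0.8,"rx": -0.047,"ry": -0.02,"rz": 0},
])

```text
t: 21.33
eef_pos: [494.1, -111.7, 373.4]
tcp_rot: [3.141, 0.001, 1.538]
ft_force: [-12.0, 0.1, 0.5]
opening: 0.316
```

```bash
python3 f.py 8;  python3 - <<'E'
import v4, pickle
from v4 import *
v4.D=D2=pickle.load(open("v7.pkl","rb")); s=D2["s"]; zo=180
T=Ro.from_euler("xyz",s["tcp_rot"]); tl=lambda p:T.inv().apply(p-s["eef_pos"]).round(1); c=D2["wrist"]
print("post inner corners",tl(atz(c,[(361.2,41.7),(361.2,10)],225)),"far edge",tl(atz(c,[(357.8,10),(356.2,100)],214)),"tag",tl(atz(c,[(322.7,149.1)],252)))
q=lambda u,v:(270+u/6,170+v/6)
RD=[(d,(-15,130,0),q(62,233)),(d,(-15,130,34),q(60,192)),(d,(-15,-130,0),q(563,408)),(d,(15,-130,0),q(585,366)),(d,(15,-130,34),q(590,320)),(d,(15,130,34),q(80,150))]
p,e=fit(RD,[488,-111,-.033],"rail side",zo)
st=np.array([510.2,-113.95,-.0328]); dd=p-st; print("along",dd[:2]@[np.sin(.033),np.cos(.033)],"x",dd[:2]@[np.cos(.033),-np.sin(.033)])
E
```

```text
ft_force [-11.6872  -0.5408   0.8098] sd [0.451 0.477 0.406]
moment [-0.1295  2.1715 -0.0247] sd [0.027 0.016 0.028]
eef_pos [ 494.0641 -111.6732  373.3906] sd [0.007 0.013 0.01 ]
tcp_rot [3.1413e+00 6.0000e-04 1.5375e+00] sd [0. 0. 0.]
21.7333 0.3128442387882734
post inner corners [[104.   14.4 148.4]
 [115.3  14.1 148.4]] far edge [[119.   13.9 159.4]
 [ 82.7  14.3 159.4]] tag [[ 63.7  -1.  121.4]]
rail side [ 4.946301e+02 -1.129826e+02 -3.250000e-02]  rms 0.43
along 0.4531124153579939 x -15.593363298617412
```

Call:
play_rows([
  {"dx": -0.05,"dy": 0.98,"dz": -0.82,"rx": -0.047,"ry": -0.015,"rz": 0},
  {"dx": -0.05,"dy": 1.0,"dz": -0.84,"rx": -0.048,"ry": -0.015,"rz": 0},
  {"dx": -0.05,"dy": 1.03,"dz": -0.86,"rx": -0.049,"ry": -0.015,"rz": 0},
  {"dx": -0.05,"dy": 1.06,"dz": -0.88,"rx": -0.05,"ry": -0.015,"rz": 0},
  {"dx": -0.05,"dy": 1.08,"dz": -0.9,"rx": -0.05,"ry": -0.015,"rz": 0},
  {"dx": -0.05,"dy": 1.08,"dz": -0.9,"rx": -0.05,"ry": -0.015,"rz": 0},
  {"dx": -0.05,"dy": 1.08,"dz": -0.9,"rx": -0.05,"ry": -0.015,"rz": 0},
  {"dx": -0.05,"dy": 1.08,"dz": -0.9,"rx": -0.05,"ry": -0.015,"rz": 0},
])

```text
t: 22.4
eef_pos: [494.1, -111.6, 373.4]
tcp_rot: [3.141, 0.001, 1.537]
ft_force: [-11.6, -1.0, 0.9]
opening: 0.316
```

```bash
python3 f.py 16
```

```text
ft_force [-12.4581  -1.2618   0.4176] sd [0.377 0.408 0.54 ]
moment [-0.2178  2.2981 -0.0212] sd [0.023 0.036 0.031]
eef_pos [ 494.0792 -111.609   373.3948] sd [0.01  0.006 0.012]
tcp_rot [3.1414e+00 9.0000e-04 1.5375e+00] sd [0. 0. 0.]
23.2 0.31277030702327197
```

Run:
```python
from h import *
from cell import viewer,env
cam(viewer,"side","d8"); s=env.state(); print(s["ft_force"].round(2),s["eef_pos"].round(2))
```

```text
[-11.96  -1.53   0.93] [ 494.07 -111.62  373.39]
```

View pics/d8.png

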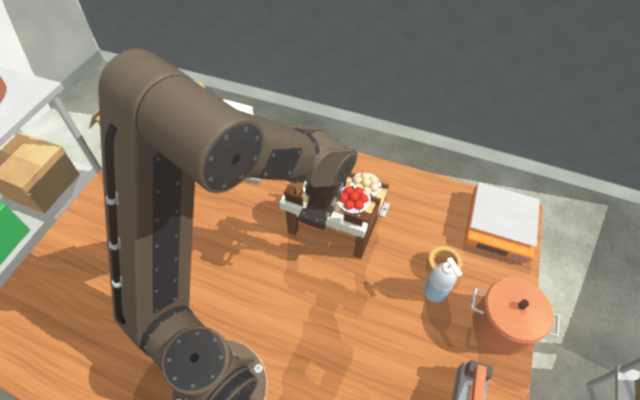

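The side view shows the rail seated across both posts, from (280,204) to (366,233). The tomatoes, eggs, soap and tape are where they were. Handing in.

```bash
python3 -c "
from cell import env
print(env.job_done())"
```

```text
the job is handed in; nothing more can be done
None
```

I gripped the rail at its middle, set it on the two brackets and pressed it slowly against both posts. I handed the job in still holding it there, at about 23 s on the robot's clock.

**Push:** the last average was 12.5 N along the push, with about 0.4 N of scatter (a single reading just before hand-in was 12.0 N). The vertical force was about +0.4 N and the twist about the vertical close to zero, so the load is shared evenly between the posts. About 1.3 to 1.5 N of sideways force remained. It did not move the rail noticeably. Friction on the brackets may take up to about 1 N of the push.

**Fit:** I last measured this at about 11.8 N, just before the final increases in push. The wrist camera put the rail about 0.3 mm too far right and the side camera about 0.45 mm too far left, so the two disagree slightly, but both are within the roughly 2 mm calibration error. The same pictures showed the rail's far side against the posts to within a millimetre, and the measured tool angle matched the posts' yaw to a few milliradians.

**Setting down:** the rail first touched the brackets with about 5 to 7 N downward. I eased that off before the main push.

**Other items:** in the last picture the tomato and egg bowls, soap and tape look unmoved. The arm hid the limes, onions, screwdriver and screw tray there. It did not pass near the screwdriver or tray after the lift, and the limes looked unmoved in the view before.

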